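Clamp the practice finger in the sliding-knob vise

TASK

Stand the plastic practice finger upright on the bed of the little white clamp, square between the rubber pad and the fixed metal jaw, and let go of it. Then turn the black knob clockwise, following it as its carriage travels, until the sprung pad holds the finger against the fixed jaw and is itself pressed about half way in (about 10 N): gently, without pressing it right in or disturbing the other things on the table. Leave the knob and stay clear.

Things in the scene. Friction and masses are not known exactly. Their poses are not given: they have to be found in the camera images.
- practice_finger: Loose practice finger, 65 to 110 g: a white plastic foot, a 30 mm cube, with a skin-coloured upright finger, 18 mm across, on top of its centre; 87 mm tall in all (the straight part of the finger, good to grip, spans 32 to 75 mm above the underside). Origin: centre of the underside; z up, x and y normal to the foot's four like sides. It starts upright on the table.
- vise: White base of the clamp, fixed to the table: 250 mm (its x) x 90 mm (its y) x 16 mm high; its flat top is the bed. Origin: centre of the underside; x runs along the slide from the knob end to the fixed jaw, z up. The knob axis, the rubber pad on the carriage and the fixed jaw all lie on the line y = 0.
- jaw: Fixed aluminium jaw block standing on the bed, 30 mm (x) x 60 mm (y) x 34 mm high; it does not move in use. Origin: on the bed at the middle of the lower edge of the aluminium face that looks at the pad; axes as the vise. It is 36 to 49 mm from the vise's origin along the vise's x, differently each time.
- carriage: Aluminium carriage, 70 x 62 mm, top 31 mm above the bed, with the knob at its centre and a sprung pad in front. Origin: on the bed, below the knob axis; axes as the vise. At the start it is fully back, 70 mm behind the vise's origin. A rack and pinion moves it along the vise's +x by 10 mm per radian of knob turn, and it stays where it is left.
- knob_grip (a point): Point on the vertical axis of the black plastic knob, at the height to grip it, 78 mm above the table; it travels with the carriage. The knob is a 44 mm disc (top 55 mm above the table) with an upright grip bar across it, 48 mm long, 12 mm thick, from 55 to 91 mm above the table. The point's y axis lies along the bar and turns with it.
- knob (a joint): Knob angle in rad, 0 at the start (carriage fully back, bar lying across the vise, along its y), growing as the knob turns clockwise seen from above, to 4.2 at most. The carriage advances 10 mm per rad. Turning it takes 0.20 N m of friction, plus 0.010 N m for each newton with which the pad presses.
- soak_bowl: White ceramic soaking bowl, 110 mm across, 50 mm high, loose; to be left alone. Origin: centre of the underside.
- polish_bottle: Small amber glass polish bottle, 30 mm across, 62 mm high, loose; to be left alone. Origin: centre of the underside.
- buffer_block: Grey nail buffer block, 95 x 28 x 26 mm, loose; to be left alone. Origin: centre of the underside; x along its length.
- jaw_face (a point): Point on the jaw's aluminium face, 15 mm above the bed. Let into the face here is a fixed black plastic liner plate, 40 mm wide, reaching 28 mm up from the bed, on which the clamped foot bears. It stands 1 to 6 mm proud of the face towards the pad, differently each time and not measured, so the moment of clamping must be felt.
- pad_rest (a point): Carriage point, 65 mm ahead of its origin: centre of the face of the black rubber pad when it is not pressed. Pad 36 mm wide (y), 4 to 28 mm above the bed, face along the vise's +x to the jaw; 41 to 54 mm from the aluminium jaw face at the start. It yields into the carriage by 3.5 mm at most, 6 N per mm from first touch (half way is about 10 N).

How it is judged:
On the way:
1. the practice finger stands released on the bed between pad and fixed jaw, before it is clamped (x of practice_finger in the frame of jaw below -0.013 m and x of practice_finger in the frame of carriage above 0.078 m and y of practice_finger in the frame of jaw between -0.012 and 0.012 m and z of practice_finger in the frame of jaw below 0.003 m and angle between practice_finger's own z axis and vertical below 0.08 rad and contact force between the fingers and practice_finger below 0.05 N and contact force between carriage and practice_finger below 2 N), for 0.2 s.
At the end, for the whole second after the job is handed in: The practice finger stands upright (within 0.08 rad) and square (within 0.12 rad) on the bed, within 12 mm of the jaws' middle, against the liner of the fixed jaw; the pad presses on it with 5 to 15 N; all at rest (contact force between carriage and practice_finger between 5 and 15 N and x of practice_finger in the frame of jaw between -0.024 and -0.013 m and y of practice_finger in the frame of jaw between -0.012 and 0.012 m and z of practice_finger in the frame of jaw below 0.003 m and angle between practice_finger's own z axis and vertical below 0.08 rad and (angle between the x axis of practice_finger and the x axis of jaw, either way round below 0.12 rad or angle between the x axis of practice_finger and the y axis of jaw, either way round below 0.12 rad) and linear speed of practice_finger below 0.01 m/s and velocity of joint knob between -0.05 and 0.05 rad/s); the robot touches nothing.
It fails at once if the pad is pressed right in on the practice finger (over 20 N) (contact force between carriage and practice_finger above 20 N).
It fails at once if the practice finger is dropped from more than 15 mm above the bed (height (world z) of practice_finger above 0.031 m and contact force between the fingers and practice_finger below 0.02 N).
It fails at once if the practice finger is knocked over (angle between practice_finger's own z axis and vertical above 0.6 rad).
It fails at once if another thing on the table is disturbed (distance of any of soak_bowl, polish_bottle, buffer_block from where it was at the start of the episode above 0.02 m).
It also fails if it takes over 67 s, if anything falls off the work surface, if the arm or the gripper's body presses on something with over 40 N, if the wrist force passes 120 N, or if a joint passes its speed limit or range.

ROBOT

A 6-joint arm with a two-finger parallel gripper is mounted at the origin on the work surface. World frame = base frame: x ahead of the robot, y to its left, z up, the work surface at z = 0. Lengths are in m, angles in rad, forces in N, time in s.
With the tool pointing down it reaches from about 0.25 to 0.775 m from the base axis. Payload 4 kg.
Tool frame: the origin (TCP) lies midway between the tips of the shut fingers; the grasp point (between the pads) lies 19 mm behind it; z points along the fingers, y is the direction in which the jaws open and shut (so a half turn about z gives the same grasp; the last joint's range is limited). The gripper opens to 94 mm and grips with 3 to 60 N. Pads are 16 mm wide; open, the fingers measure 119 mm over their backs; the gripper's body (75 mm by 177 mm) begins 78 mm behind the grasp point.
Start: joints at [-1.42, 0.087, 1.371, -0, 1.684, -0.103], TCP at [0.138, -0.532, 0.206] pointing down, gripper open.
Joint ranges: [-3.1, 3.1], [-0.76, 2.03], [0.27, 2.55], [-1.08, 4.22], [0.17, 2.65], [-2.57, 2.57]. Speed limits (rad/s): [2.79, 2.79, 3.14, 3.14, 3.14, 3.14].

INTERFACE

Orientations are given as [roll, pitch, yaw] about the fixed x, y, z axes, in that order (R = Rz(yaw) Ry(pitch) Rx(roll)).
In Python, from bench import robot gives the robot as it stands.
- The arm moves only by the tool drive_tool, never from a script. Its argument "series" is a list that holds one entry, the list of rows, each a list of 7 numbers: the turn, a rotation vector about the tool's x, y, z in rad, then the shift along the tool's x, y, z in cm, then the opening in per cent of the stroke, from 0 (shut) to 100 (fully open). In form: [[[rx, ry, rz, tx, ty, tz, fingers], ...]]. A call has 1 to 20 rows; each row is the pose to reach, as a shift and turn from the pose measured when the call began, along the tool's axes at that moment; what a row does not reach only later rows make up. A row lasts 1/10 s, in which the tool goes at most 50 mm and 8.59 degrees, less where a joint would pass 70% of its speed; a pose out of reach is approached as far as the arm can. A call with a gripper value outside its range is refused whole. The fingers move at their own pace and stop on an object; the grip force is fixed at half the most. Time passes only in rows, so rows that repeat a pose let the fingers close. It gives the time, the measured TCP pose, the force and the opening at its end, in the units of the state.
- robot.get_obs(): the state, without advancing time (a new reading comes with each control period).
- robot.snapshot(name): name is "scene" or "top" or "wrist"; returns a dict with "img" (384x512x3 uint8, blue, green, red), "depth" (384x512 float32, m along the optical axis (not along the pixel's ray), 0 where there is no reading), "vertical_fov" (degrees; the focal length in pixels is half the picture's height over the tangent of half this angle, whatever the lens; pixels are square), "cx", "cy" (the principal point, pixels), "rvec" (rotation vector, rad) and "tvec" (3), from world to camera coordinates, as OpenCV has them. Camera axes: x right, y down, z forward; pixel columns grow to the right and rows downward; lengths in m; the calibration is good to about 2 mm. A picture is of the moment at which its call begins.
- robot.close_job(): hands the job in, once; it reports no verdict.
The state is a dict: "time": time; "joint_positions": joint angles; "qvel": joint speeds; "joint_torque": joint torques, N m; "tool_pos": TCP position; "ee_rot": TCP orientation; "wrist_force": force on the tool from outside, world axes, zero at the start; "wrist_torque": the same for the moment, N m; "width": finger opening in m.
Only numpy, scipy, OpenCV 4.12 (cv2) and the standard library are available. Lean on these libraries where they do the work, as an engineer would, in place of code of your own. Each camera call takes 0.05 s, during which the arm holds its last target.

## Working session

There is one attempt and no reset: what is moved stays moved. The work goes in short steps, Python scripts to look and compute and a tool call to move; the robot and the scene stay as the last step left them, time stands still between calls to the robot, and variables do not carry over. Pictures are saved under pics/ and viewed, and the job is handed in when it is done.

Besides the shell and the picture viewer there is one more tool, called after ">>>" in YAML: its name, and indented under it one key for each argument. drive_tool: Moves the arm, as the interface text tells. Its arguments: {"type":"object","properties":{"series":{"type":"array","items":{"type":"array","items":{"type":"array","items":{"type":"number"}}}}},"required":["series"]}

```bash
ls; mkdir -p pics
python3 - <<'E'
from bench import robot
import cv2
o=robot.get_obs(); print(o)
for n in ["scene","top","wrist"]:
    s=robot.snapshot(n); cv2.imwrite(f"pics/{n}0.png",s["img"]); print(n,s["vertical_fov"],s["cx"],s["cy"],s["rvec"],s["tvec"])
    import numpy as np; np.savez(f"{n}0.npz",**s)
E
```

```text
pics
{'time': 0.0, 'joint_positions': array([-1.42008456e+00,  8.79648076e-02,  1.37222262e+00, -1.27012427e-05,
        1.68361427e+00, -1.03092147e-01]), 'qvel': array([ 2.04950393e-05, -4.17294998e-04, -4.47288909e-04, -9.42458545e-04,
        2.97440898e-04,  2.68343733e-04]), 'joint_torque': array([ 4.65794637e-04, -3.40184855e+01, -3.02423787e+01,  7.18507846e-02,
        3.29691439e-02, -1.60454770e-04]), 'tool_pos': array([ 0.13801138, -0.53183949,  0.20431488]), 'ee_rot': array([-3.13939403e+00, -2.14775702e-04,  2.53802263e-01]), 'wrist_force': array([ 0.39859889,  0.54875904, -0.08171575]), 'wrist_torque': array([ 0.01964258,  0.04790986, -0.00382788]), 'width': 0.09387481651548821}
scene 44.18255471470923 253.7551322868473 190.3416840115321 [ 1.05377085  2.22950595 -1.219576  ] [ 0.36043131 -0.17725727  1.68592519]
top 52.116246515641244 258.0303491981232 192.99447128930493 [ 2.04976674 -2.18353561  0.22187172] [0.01987172 0.56872773 0.94431093]
wrist 65.50715139713975 256.4469925566938 195.4398977622293 [-2.30246529  1.78073531  0.25254306] [-0.54871053 -0.0289624   0.39109568]
```

View pics/scene0.png

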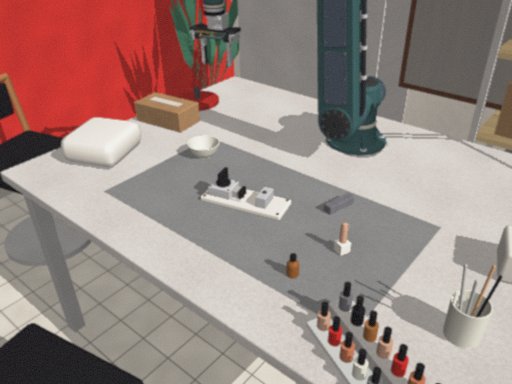

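View pics/top0.png

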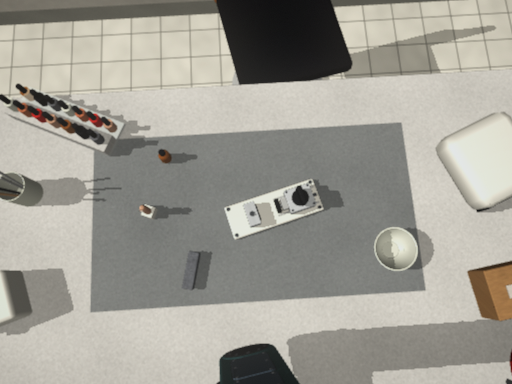

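View pics/wrist0.png

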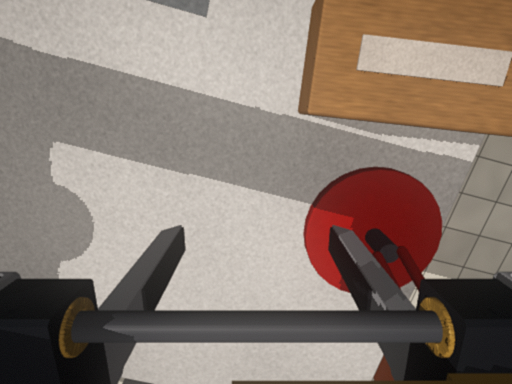

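The top view shows the finger at about (148,211) and the vise's corners at (227,210), (314,180), (323,205) and (236,238). The knob is near (300,197), the jaw near (252,214), the bottle at (165,156), the block at (192,270) and the bowl at (396,249). I'll zoom in next and set up the geometry helpers.

```bash
cat > h.py <<'E'
import numpy as np, cv2
from scipy.spatial.transform import Rotation as R
def cam(s):
    f=s["img"].shape[0]/2/np.tan(np.radians(float(s["vertical_fov"]))/2)
    K=np.array([[f,0,float(s["cx"])],[0,f,float(s["cy"])],[0,0,1]]); M=cv2.Rodrigues(np.array(s["rvec"],float))[0]
    return K,M,np.array(s["tvec"],float).ravel()
def ray(s,uv,z):
    K,M,t=cam(s); uv=np.atleast_2d(np.array(uv,float)); d=np.c_[uv,np.ones(len(uv))]@np.linalg.inv(K).T@M; c=-M.T@t
    return c+d*((z-c[2])/d[:,2])[:,None]
def proj(s,P):
    K,M,t=cam(s); p=(np.atleast_2d(P)@M.T+t)@K.T; return p[:,:2]/p[:,2:]
def cloud(s):
    K,M,t=cam(s); d=s["depth"]; v,u=np.indices(d.shape); c=np.stack([(u-K[0,2])/K[0,0]*d,(v-K[1,2])/K[1,1]*d,d],-1)
    return (c-t)@M
def load(n): return dict(np.load(n))
E
python3 - <<'E'
from h import *
s=load("top0.npz"); i=s["img"]
a=cv2.resize(i[165:250,215:335],None,fx=5,fy=5,interpolation=cv2.INTER_CUBIC); cv2.imwrite("pics/tz.png",a)
a=cv2.resize(i[190:230,120:200],None,fx=8,fy=8,interpolation=cv2.INTER_CUBIC); cv2.imwrite("pics/tf.png",a)
c=cloud(s); K,M,t=cam(s); print("campos",-M.T@t,K[0,0])
print("table z",np.median(c[280:300,240:280,2]))
for n,(u,v) in dict(fing=(148,211),knob=(300,197),jaw=(252,214),bed=(268,210),bot=(165,156),block=(192,270)).items(): print(n,c[v,u])
hsv=cv2.cvtColor(i,cv2.COLOR_BGR2HSV)
m=((i.min(2)>150)&(hsv[...,1]<60)).astype(np.uint8)
n,l,st,ce=cv2.connectedComponentsWithStats(m)
for k in range(1,n):
    if 10<st[k,4]<6000: print(st[k],ce[k])
E
```

```text
campos [ 0.36767677 -0.0033532   1.03940935] 392.6468922542693
table z 0.0004831103619192301
fing [0.54106472 0.26610904 0.05189825]
knob [ 0.54785329 -0.11960802  0.07833909]
jaw [0.51629006 0.00255601 0.05443133]
bed [ 0.53015729 -0.03998926  0.01537279]
bot [0.68792455 0.22338549 0.04000586]
block [0.38724363 0.16329729 0.02414989]
[506   0   6  12  52] [509.25         4.86538462]
[509  13   3  12  21] [510.47619048  17.28571429]
[   0  100  107   82 5038] [ 42.54664549 149.62901945]
[ 224  179   99   61 2342] [264.92228864 210.794193  ]
[ 84 181  10   9  64] [ 88.734375 184.875   ]
[315 196   4   5  12] [316.66666667 198.16666667]
[141 204  13  14  68] [147.60294118 211.72058824]
[374 227  44  44 946] [400.14059197 246.76744186]
[507 285   5  13  47] [509.53191489 290.14893617]
[ 371  361  141   23 2414] [446.98384424 374.38690969]
```

```bash
ls pics
```

```text
scene0.png
tf.png
top0.png
tz.png
wrist0.png
```

View pics/tz.png

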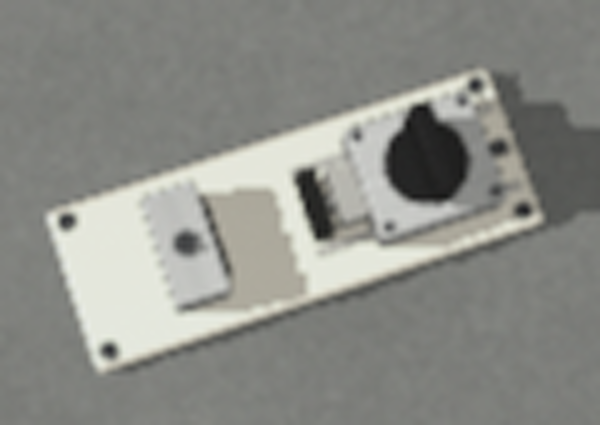

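View pics/tf.png

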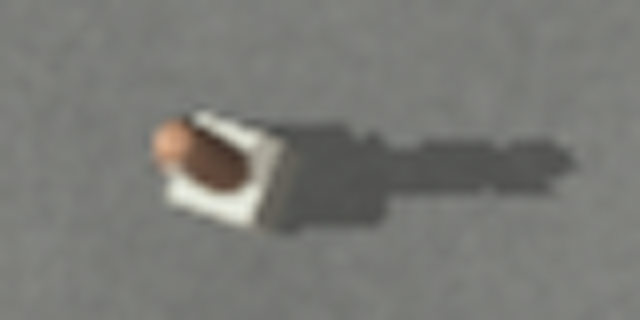

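The crop shows the vise with its bed corners at crop pixels (47,213), (487,68), (543,218) and (100,373). The bar lies across the vise and the jaw's pad-side face is near crop (213,240). The finger crop shows the foot rotated a little. Next I'll fit the bed rectangle and the finger coarsely, then go closer with the wrist camera.

Run:
```python
from h import *
s=load("top0.npz")
q=np.array([(47,213),(487,68),(543,218),(100,373)])/5+[215,165]-0.4
P=ray(s,q,0.016)[:,:2]; print(P)
print("sides",[np.linalg.norm(P[i]-P[(i+1)%4]) for i in range(4)])
O=P.mean(0); x=P[0]+P[3]-P[1]-P[2]; x/=np.linalg.norm(x); print("vise",O,np.degrees(np.arctan2(x[1],x[0])))
y=np.array([-x[1],x[0]])
for n,p,z in [("knobtop",(427,162),.055),("jawedge top",(213,240),.05)]:
    w=ray(s,np.array(p)/5+[215,165]-.4,z)[0,:2]-O; print(n,w@x,w@y)
q=np.array([(195,112),(280,140),(262,225),(172,195)])/8+[120,190]-.44
F=ray(s,q,.03)[:,:2]; print(F,F.mean(0),[np.linalg.norm(F[i]-F[(i+1)%4]) for i in range(4)])
for i in range(4): d=F[(i+1)%4]-F[i]; print(np.degrees(np.arctan2(d[1],d[0])))
print("tip",ray(s,np.array((172,143))/8+[120,190],.08))
from bench import robot
o=robot.get_obs(); w=load("wrist0.npz"); K,M,t=cam(w); c=-M.T@t; Rt=R.from_euler("xyz",o["ee_rot"]).as_matrix()
print("cam in tool",Rt.T@(c-o["tool_pos"]),"axes cam->tool",np.round(Rt.T@M.T,3))
```

```text
[[ 0.54486073  0.07550361]
 [ 0.60869434 -0.16360791]
 [ 0.52565469 -0.18572268]
 [ 0.45895113  0.05187238]]
sides [np.float64(0.24748545656895252), np.float64(0.08593396990106257), np.float64(0.24678082960433978), np.float64(0.08910047675186321)]
vise [ 0.53454022 -0.05548865] 105.31397801760751
knobtop -0.06923732915212365 0.0006195922617848121
jawedge top 0.04697082222987754 0.002507998039457156
[[0.56524888 0.28253784]
 [0.554228   0.25495655]
 [0.52666009 0.26106011]
 [0.53832937 0.29011773]] [0.54611659 0.27216806] [np.float64(0.029701632555493147), np.float64(0.028235494945631733), np.float64(0.031313216985019356), np.float64(0.027966323165448094)]
-111.7805763239592
167.51605438853116
68.12005583031625
-15.72595984074754
tip [[0.54498122 0.27444361 0.08      ]]
cam in tool [ 0.08019879 -0.00055417 -0.17839423] axes cam->tool [[ 0.    -0.961 -0.276]
 [ 1.     0.     0.   ]
 [-0.    -0.276  0.961]]
```

The vise sits at about (0.535,-0.055) with yaw about 105.3°. The sides measure 247 × 87 mm against 250 × 90, and the knob at x = -69 mm is as given. The finger is near (0.546,0.272). I'll move over the vise for a closer wrist view.

>>> drive_tool:
  series:
    - [[0, 0, -1.58, 50.4, -31.1, -1.6, 100], [0, 0, -1.58, 50.4, -31.1, -1.6, 100], [0, 0, -1.58, 50.4, -31.1, -1.6, 100], [0, 0, -1.58, 50.4, -31.1, -1.6, 100], [0, 0, -1.58, 50.4, -31.1, -1.6, 100], [0, 0, -1.58, 50.4, -31.1, -1.6, 100], [0, 0, -1.58, 50.4, -31.1, -1.6, 100], [0, 0, -1.58, 50.4, -31.1, -1.6, 100], [0, 0, -1.58, 50.4, -31.1, -1.6, 100], [0, 0, -1.58, 50.4, -31.1, -1.6, 100], [0, 0, -1.58, 50.4, -31.1, -1.6, 100], [0, 0, -1.58, 50.4, -31.1, -1.6, 100], [0, 0, -1.58, 50.4, -31.1, -1.6, 100], [0, 0, -1.58, 50.4, -31.1, -1.6, 100], [0, 0, -1.58, 50.4, -31.1, -1.6, 100], [0, 0, -1.58, 50.4, -31.1, -1.6, 100]]

```text
time: 1.75
tool_pos: [0.547, -0.1056, 0.2213]
ee_rot: [-3.142, -0.001, 1.832]
wrist_force: [0.6, -0.3, 0.5]
width: 0.0938
```

```bash
cat > snap.py <<'E'
import sys
from bench import robot
from h import *
n,tag=sys.argv[1:3]
s=robot.snapshot(n); np.savez(f"{tag}.npz",**s); cv2.imwrite(f"pics/{tag}.png",s["img"])
o=robot.get_obs(); print({k:np.round(o[k],4) for k in ("time","joint_positions","tool_pos","ee_rot","wrist_force","wrist_torque","width")})
E
python3 snap.py wrist w1
```

```text
{'time': np.float64(1.8), 'joint_positions': array([-2.9340e-01,  1.0110e-01,  1.3244e+00,  1.3000e-03,  1.7166e+00,
       -5.5390e-01]), 'tool_pos': array([ 0.5471, -0.1057,  0.2214]), 'ee_rot': array([ 3.1414e+00, -1.3000e-03,  1.8316e+00]), 'wrist_force': array([-0.28  , -0.2525,  0.0797]), 'wrist_torque': array([-0.0101, -0.0472,  0.0059]), 'width': np.float64(0.0938)}
```

View pics/w1.png

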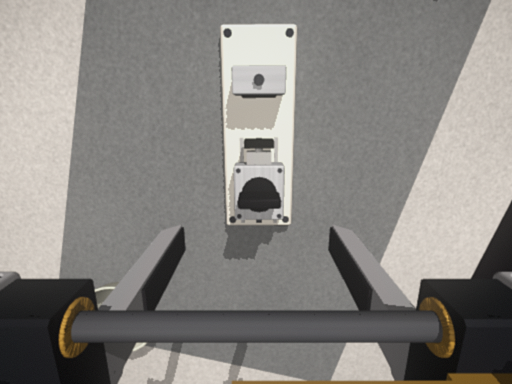

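The wrist view shows the whole vise in columns 220-297 and rows 25-225. The jaw is at rows 65-97 with a dark liner sticking out at its lower edge, the pad is at rows 138-150, and the knob is at (260,193). I'll zoom for the edges.

Run:
```python
from h import *
s=load("w1.npz"); i=s["img"]
a=cv2.resize(i[20:120,205:310],None,fx=6,fy=6,interpolation=cv2.INTER_CUBIC); cv2.imwrite("pics/w1a.png",a)
a=cv2.resize(i[130:230,205:310],None,fx=6,fy=6,interpolation=cv2.INTER_CUBIC); cv2.imwrite("pics/w1b.png",a)
c=cloud(s)
for u,v in [(258,70),(258,90),(258,98),(258,115),(258,140),(258,148),(260,170),(260,190)]: print(u,v,np.round(c[v,u],4))
```

```text
258 70 [0.5165 0.0135 0.0487]
258 90 [ 0.5219 -0.0065  0.0492]
258 98 [ 0.5239 -0.0134  0.0143]
258 115 [ 0.5291 -0.0328  0.0147]
258 140 [ 0.5363 -0.0599  0.0435]
258 148 [ 0.5387 -0.069   0.0434]
260 170 [ 0.5479 -0.0938  0.0446]
260 190 [ 0.5536 -0.1154  0.0546]
```

View pics/w1a.png

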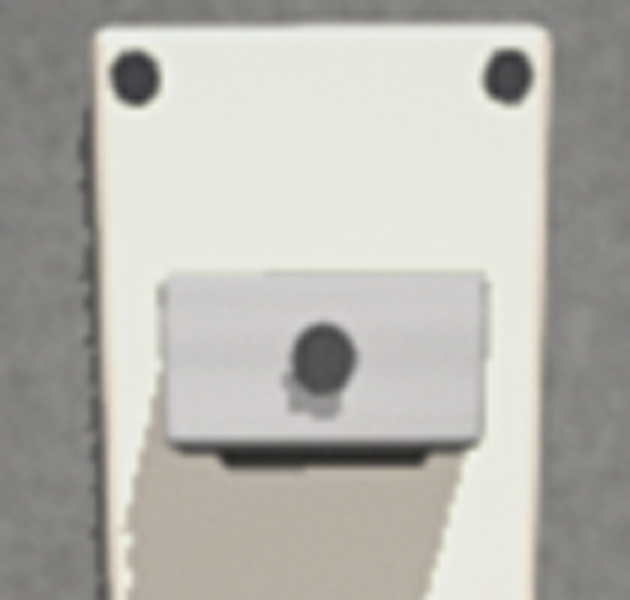

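View pics/w1b.png

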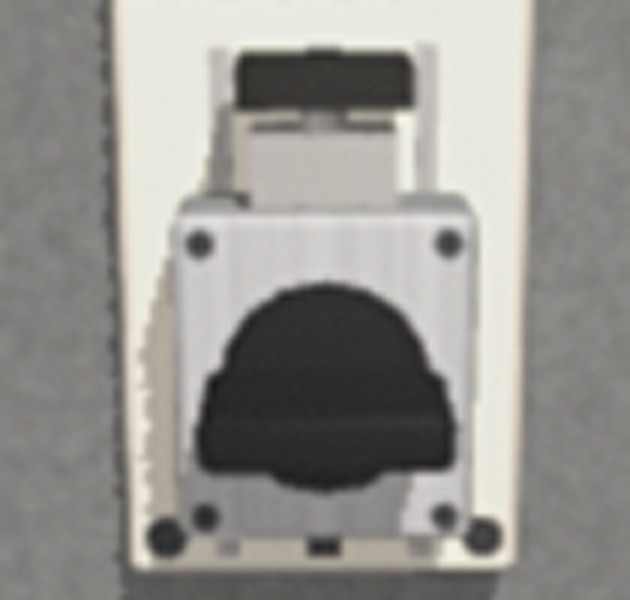

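Run:
```python
from h import *
s=load("w1.npz")
A=lambda p:np.array(p)/6+[205,20]-.42
B=lambda p:np.array(p)/6+[205,130]-.42
q=[A((97,28)),A((551,28)),B((516,568)),B((132,568))]
P=ray(s,q,.016)[:,:2]; print([np.round(np.linalg.norm(P[i]-P[(i+1)%4]),4) for i in range(4)])
O=P.mean(0); x=P[0]+P[1]-P[2]-P[3]; x/=np.linalg.norm(x); y=np.array([-x[1],x[0]]); print("vise",O,np.degrees(np.arctan2(x[1],x[0])))
def V(n,p,z): w=ray(s,p,z)[0,:2]-O; print(n,np.round(1e3*np.array([w@x,w@y]),1))
V("jawfrontL",A((165,442)),.05);V("jawfrontR",A((482,442)),.05);V("jawbackL",A((165,270)),.05);V("jawbackR",A((485,272)),.05)
V("linerL",A((222,466)),.044);V("linerR",A((428,464)),.044)
V("linerL low",A((222,466)),.016)
V("padL",B((240,52)),.044);V("padR",B((412,52)),.044)
V("bar",B((326,418)),.091);V("barL lowfront",B((200,470)),.091);V("barR",B((455,470)),.091)
V("disc",B((326,283)),.055);V("disc end",B((326,492)),.055)
c=cloud(s)
for v in range(88,101): print(v,np.round(c[v,258:261,2],4), np.round(((c[v,258,:2]-O)@x)*1e3,1))
print()
for v in range(134,152): print(v,np.round(c[v,258,2],4), np.round(((c[v,258,:2]-O)@x)*1e3,1))
K,M,t=cam(s); print("cam x",((-M.T@t)[:2]-O)@x)
```

```text
[np.float64(0.087), np.float64(0.2459), np.float64(0.0881), np.float64(0.2459)]
vise [ 0.53559859 -0.0540797 ] 105.06934966963627
jawfrontL [46.1 29.7]
jawfrontR [ 46. -29.]
jawbackL [75.5 28.9]
jawbackR [ 75.1 -28.9]
linerL [42.1 19.5]
linerR [ 42.4 -19.5]
linerL low [43.2 20.8]
padL [-3.7 16.6]
padR [ -3.8 -17.1]
bar [-64.6   0.1]
barL lowfront [-74.4  23. ]
barR [-74.5 -23.3]
disc [-47.6  -0.1]
disc end [-91.1  -0.2]
88 [0.0503 0.0498 0.0487] 51.5
89 [0.049  0.0479 0.0504] 50.6
90 [0.0492 0.0486 0.0481] 49.5
91 [0.0484 0.0482 0.0497] 48.5
92 [0.0489 0.0494 0.0506] 47.4
93 [0.0487 0.0481 0.0494] 46.4
94 [0.0465 0.0466 0.0471] 45.4
95 [0.0439 0.044  0.0423] 44.5
96 [0.0433 0.0431 0.0432] 43.4
97 [0.0358 0.0352 0.0361] 42.7
98 [0.0143 0.015  0.0161] 42.4
99 [0.016  0.0152 0.0153] 41.1
100 [0.0154 0.0145 0.0148] 40.0

134 0.0154 -1.0
135 0.0154 -2.3
136 0.0158 -3.5
137 0.0147 -4.8
138 0.0213 -5.5
139 0.0358 -5.4
140 0.0435 -5.8
141 0.0439 -7.0
142 0.0435 -8.2
143 0.0419 -9.5
144 0.0443 -10.4
145 0.0431 -11.7
146 0.0431 -12.9
147 0.0437 -14.0
148 0.0434 -15.2
149 0.035 -17.5
150 0.0354 -18.6
151 0.0367 -19.7
cam x 0.028052939869370696
```

The sizes check out: jaw depth 29.5 mm, jaw width 59 mm, liner width 39 mm, pad width 34 mm. In the vise frame the liner is at about 42.2 mm (3.5 mm proud) and the pad at about -4.6 mm. The foot centre therefore goes at x≈19 mm, about world (0.531,-0.036). I expect clamping near 1.85 rad. Next I'll look at the finger.

>>> drive_tool:
  series:
    - [[0, 0, 0.57, 36.5, 9.7, 0, 100], [0, 0, 0.57, 36.5, 9.7, 0, 100], [0, 0, 0.57, 36.5, 9.7, 0, 100], [0, 0, 0.57, 36.5, 9.7, 0, 100], [0, 0, 0.57, 36.5, 9.7, 0, 100], [0, 0, 0.57, 36.5, 9.7, 0, 100], [0, 0, 0.57, 36.5, 9.7, 0, 100], [0, 0, 0.57, 36.5, 9.7, 0, 100], [0, 0, 0.57, 36.5, 9.7, 0, 100], [0, 0, 0.57, 36.5, 9.7, 0, 100], [0, 0, 0.57, 36.5, 9.7, 0, 100]]

```text
time: 2.9
tool_pos: [0.547, 0.2703, 0.2221]
ee_rot: [-3.141, -0.001, 1.259]
wrist_force: [0.3, -1.2, -0.2]
width: 0.0938
```

```bash
python3 snap.py wrist w2
python3 - <<'E'
import cv2
i=cv2.imread("pics/w2.png"); cv2.imwrite("pics/w2a.png",cv2.resize(i[110:230,200:320],None,fx=5,fy=5,interpolation=cv2.INTER_CUBIC))
E
```

```text
{'time': np.float64(2.95), 'joint_positions': array([3.6530e-01, 2.1940e-01, 1.1878e+00, 8.0000e-04, 1.7337e+00,
       6.7720e-01]), 'tool_pos': array([0.5471, 0.2701, 0.2222]), 'ee_rot': array([-3.1415e+00, -1.0000e-03,  1.2590e+00]), 'wrist_force': array([-0.317 , -0.1149, -0.0431]), 'wrist_torque': array([-0.0084, -0.0311,  0.0285]), 'width': np.float64(0.094)}
```

View pics/w2.png

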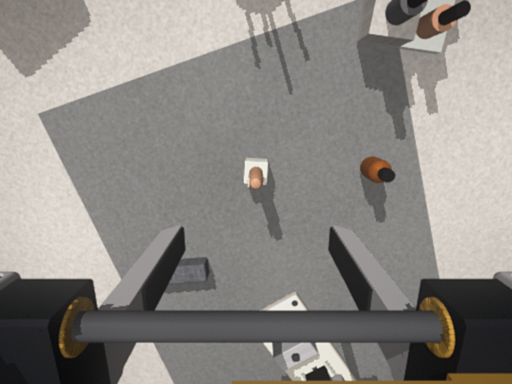

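View pics/w2a.png

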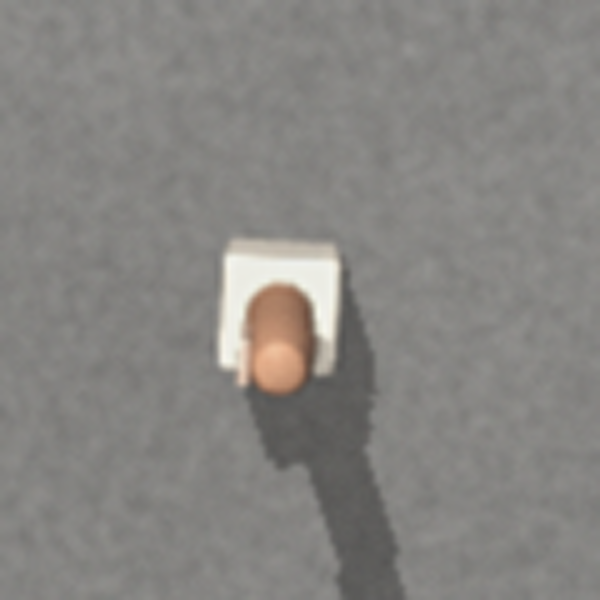

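The zoomed crop shows the foot's top corners at about (225,252), (342,255), (334,375) and (219,368), and the finger top near (280,365). It stands almost square to the image.

Run:
```python
from h import *
s=load("w2.npz"); A=lambda p:np.array(p)/5+[200,110]-.4
i=s["img"]; hsv=cv2.cvtColor(i,cv2.COLOR_BGR2HSV)
m=((i.min(2)>150)).astype(np.uint8); m[:140]=0;m[200:]=0;m[:,:230]=0;m[:,280:]=0
ct=max(cv2.findContours(m,cv2.RETR_EXTERNAL,cv2.CHAIN_APPROX_NONE)[0],key=cv2.contourArea); h=cv2.convexHull(ct).reshape(-1,2)
W=ray(s,h,.03)[:,:2]; r=cv2.minAreaRect((W*1e3).astype(np.float32)); print("minrect mm",r)
P=ray(s,[A(p) for p in [(225,252),(342,255),(334,375),(219,368)]],.03)[:,:2]
print(P.mean(0),[round(np.linalg.norm(P[k]-P[(k+1)%4])*1e3,1) for k in range(4)])
for k in range(4): d=P[(k+1)%4]-P[k]; print(np.degrees(np.arctan2(d[1],d[0]))%90)
print("skin tip",ray(s,A((279,366)),.083))
c=cloud(s); u,v=np.round(A((279,366))).astype(int); print(c[v,u])
# skin centroid at mid-height from depth
sk=(hsv[...,1]>70)&(hsv[...,0]<15); sk[:140]=0;sk[200:]=0;sk[:,:240]=0;sk[:,:][:,275:]=0
p=c[sk]; 
for a,b in [(.035,.055),(.055,.075),(.07,.09)]:
    q=p[(p[:,2]>a)&(p[:,2]<b)]; print(len(q),q.mean(0))
```

```text
minrect mm ((546.1895751953125, 275.7100830078125), (36.19316101074219, 30.32744789123535), 71.45931243896484)
[0.54689817 0.2754366 ] [np.float64(29.3), np.float64(30.9), np.float64(29.4), np.float64(29.9)]
70.69419059479486
68.99064208023336
68.58909350650313
68.60271978427802
skin tip [[0.5465518 0.2745663 0.083    ]]
[0.54636882 0.27536339 0.08683143]
40 [0.54884755 0.28190286 0.04562642]
53 [0.54909651 0.28120363 0.06655967]
165 [0.54746836 0.2765376  0.08194092]
```

>>> drive_tool:
  series:
    - [[0, 0, 0, 0.46, -0.19, 2, 60], [0, 0, 0, 0.46, -0.19, 6, 60], [0, 0, 0, 0.46, -0.19, 10, 60], [0, 0, 0, 0.46, -0.19, 13, 60], [0, 0, 0, 0.46, -0.19, 16, 60], [0, 0, 0, 0.46, -0.19, 18.2, 60], [0, 0, 0, 0.46, -0.19, 18.2, 60], [0, 0, 0, 0.46, -0.19, 18.2, 60]]

```text
time: 3.75
tool_pos: [0.5472, 0.274, 0.0407]
ee_rot: [3.142, -0.001, 1.257]
wrist_force: [-0.3, 0.3, 0.5]
width: 0.0565
```

```bash
python3 snap.py wrist w3
```

```text
{'time': np.float64(3.8), 'joint_positions': array([3.7170e-01, 3.0610e-01, 1.4438e+00, 8.0000e-04, 1.3885e+00,
       6.8490e-01]), 'tool_pos': array([0.548 , 0.2746, 0.042 ]), 'ee_rot': array([ 3.1396e+00, -2.6000e-03,  1.2574e+00]), 'wrist_force': array([ 0.3048, -0.5011,  0.0181]), 'wrist_torque': array([-0.0208, -0.1109, -0.0151]), 'width': np.float64(0.0565)}
```

View pics/w3.png

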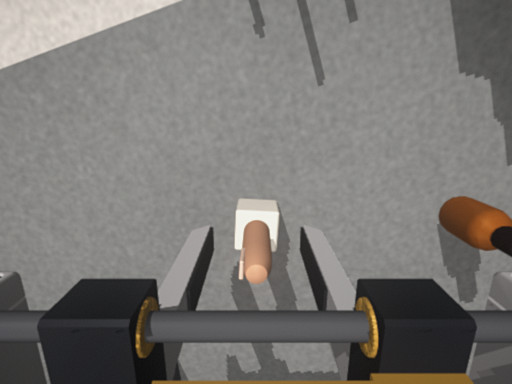

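The finger sits centred between the open jaws, at column 257 with the tips at 213 and 300. I'll close now.

>>> drive_tool:
  series:
    - [[0, 0, 0, 0, 0, 0, 0], [0, 0, 0, 0, 0, 0, 0], [0, 0, 0, 0, 0, 0, 0], [0, 0, 0, 0, 0, 0, 0], [0, 0, 0, 0, 0, 0, 0], [0, 0, 0, 0, 0, 0, 0], [0, 0, 0, 0, 0, 0, 0]]

```text
time: 4.5
tool_pos: [0.5479, 0.2747, 0.042]
ee_rot: [3.14, -0.003, 1.258]
wrist_force: [-1.0, 0.4, 0.7]
width: 0.0173
```

>>> drive_tool:
  series:
    - [[0, 0, 0, 0, 0, -0.5, 0], [0, 0, 0, 0, 0, -2, 0], [0, 0, 0, 0, 0, -4, 0], [0, 0, 0, 0, 0, -6, 0], [0, 0, 0, 0, 0, -7, 0], [0, 0, 0, 0, 0, -7, 0]]

```text
time: 5.1
tool_pos: [0.5492, 0.2751, 0.1151]
ee_rot: [3.136, -0.006, 1.258]
wrist_force: [0.4, 0.2, 0.0]
width: 0.0174
```

```bash
python3 snap.py wrist w4
```

```text
{'time': np.float64(5.15), 'joint_positions': array([3.7170e-01, 2.5670e-01, 1.3590e+00, 8.0000e-04, 1.5205e+00,
       6.8490e-01]), 'tool_pos': array([0.5483, 0.2748, 0.1132]), 'ee_rot': array([ 3.138 , -0.004 ,  1.2575]), 'wrist_force': array([ 0.0864,  0.3086, -0.9351]), 'wrist_torque': array([-0.0646, -0.0211, -0.0163]), 'width': np.float64(0.0178)}
```

View pics/w4.png

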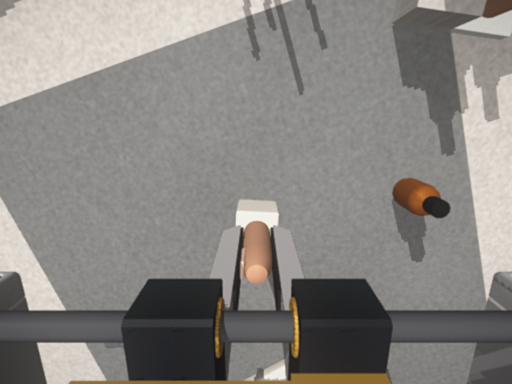

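The finger is held and lifted. The foot is visible at (237-278, 200-228), with its far edge level in the image. I'll measure its yaw.

Run:
```python
import cv2
i=cv2.imread("pics/w4.png"); cv2.imwrite("pics/w4a.png",cv2.resize(i[190:250,220:300],None,fx=10,fy=10,interpolation=cv2.INTER_CUBIC))
```

```text
(no output)
```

View pics/w4a.png

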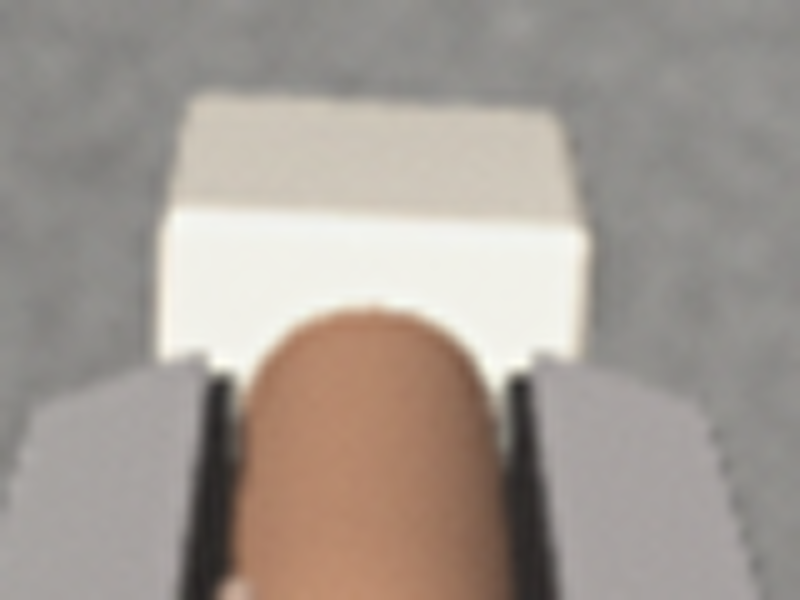

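Run:
```python
from h import *
s=load("w4.npz"); A=lambda p:np.array(p)/10+[220,190]-.45
Rt=R.from_euler("xyz",[3.138,-.004,1.2575]).as_matrix()
for a,b,z in [((168,208),(590,228),.102),((190,92),(555,105),.072)]:
    P=ray(s,[A(a),A(b)],z); d=P[0]-P[1]; print(P,np.linalg.norm(d), np.degrees(np.arctan2(d[1],d[0]))%90, "in tool",(P-[0.5483,.2748,.1132])@Rt)
```

```text
[[0.54045784 0.29399965 0.102     ]
 [0.56725289 0.28375907 0.102     ]] 0.028685265134766456 69.08404899392318 in tool [[ 0.01580322 -0.01341807  0.01121517]
 [ 0.01431926  0.01522863  0.01131215]]
[[0.54020379 0.29345191 0.072     ]
 [0.56680898 0.28368057 0.072     ]] 0.028342811200063933 69.83312993606032 in tool [[ 0.01508384 -0.0135987   0.04121208]
 [ 0.01398777  0.01472274  0.04130944]]
```

The foot is centred in the grip with its yaw at 69.4°, against 69.3° before the lift. The placement needs a turn of -0.62 rad about tool z. I'll carry it across above jaw height.

>>> drive_tool:
  series:
    - [[0, 0, 0, -0.5, 0.1, -1, 0], [0, 0, -0.05, -2, 0.5, -2, 0], [0, 0, -0.1, -4.5, 1.2, -2.5, 0], [0, 0, -0.15, -7.5, 2, -2.5, 0], [0, 0, -0.22, -10.5, 2.7, -2.5, 0], [0, 0, -0.28, -13.5, 3.5, -2.5, 0], [0, 0, -0.34, -16.5, 4.3, -2.5, 0], [0, 0, -0.4, -19.5, 5.1, -2.5, 0], [0, 0, -0.46, -22.5, 5.8, -2.5, 0], [0, 0, -0.52, -25.5, 6.6, -2.5, 0], [0, 0, -0.58, -28, 7.3, -2.5, 0], [0, 0, -0.622, -29.5, 7.7, -2.5, 0], [0, 0, -0.622, -30.1, 7.83, -2.5, 0], [0, 0, -0.622, -30.1, 7.83, -2.5, 0], [0, 0, -0.622, -30.1, 7.83, -2.5, 0], [0, 0, -0.622, -30.1, 7.83, -2.5, 0]]

```text
time: 6.75
tool_pos: [0.5299, -0.0349, 0.1372]
ee_rot: [3.136, -0.002, 1.88]
wrist_force: [0.5, -0.0, -1.4]
width: 0.0177
```

```bash
python3 snap.py wrist w5
python3 - <<'E'
import cv2
i=cv2.imread("pics/w5.png"); cv2.imwrite("pics/w5a.png",cv2.resize(i[90:240,190:320],None,fx=4,fy=4,interpolation=cv2.INTER_CUBIC))
E
```

```text
{'time': np.float64(6.8), 'joint_positions': array([-0.175 ,  0.0653,  1.5298,  0.0038,  1.5426, -0.4849]), 'tool_pos': array([ 0.5299, -0.0348,  0.1372]), 'ee_rot': array([ 3.1364e+00, -1.5000e-03,  1.8806e+00]), 'wrist_force': array([ 0.3466, -1.0294, -0.2806]), 'wrist_torque': array([-0.0341, -0.1079, -0.0063]), 'width': np.float64(0.0175)}
```

View pics/w5.png

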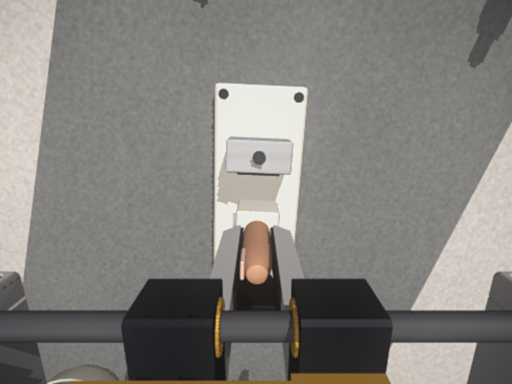

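View pics/w5a.png

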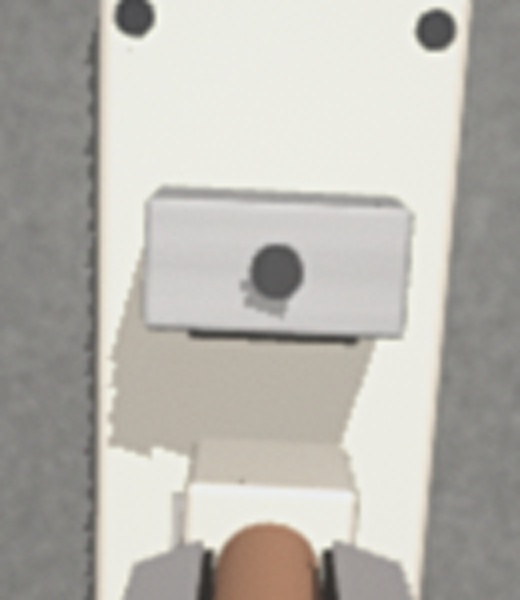

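The held foot is parallel to the jaw: in the crop the jaw edge runs (145,327)-(402,336) and the foot edge (188,483)-(357,491). I'll check the distances before lowering.

Run:
```python
from h import *
s=load("w5.npz"); A=lambda p:np.array(p)/4+[190,90]-.4
O=np.array([.5356,-.0541]); a=np.radians(105.07); x=np.array([np.cos(a),np.sin(a)]); y=np.array([-x[1],x[0]])
for n,p,q,z in [("jaw front",(146,325),(402,335),.05),("jaw back",(148,198),(411,212),.05),("liner",(190,335),(356,342),.044),("foot top",(188,483),(357,491),.125),("foot bot",(196,438),(346,446),.095)]:
    P=ray(s,[A(p),A(q)],z)[:,:2]-O; d=P[0]-P[1]; print(n,np.round(1e3*np.c_[P@x,P@y],1).tolist(),np.degrees(np.arctan2(d[1],d[0]))+90-180)
```

```text
jaw front [[46.8, 29.2], [47.1, -28.9]] -254.58547412391516
jaw back [[75.1, 29.3], [74.8, -28.7]] -255.29159435183632
liner [[43.7, 19.5], [43.8, -19.1]] -254.77316150954195
foot top [[35.2, 14.9], [35.1, -13.7]] -255.2113739784794
foot bot [[34.2, 15.1], [33.9, -13.9]] -255.52668819467888
```

The foot's yaw is within 0.5° of the jaw, and the gaps are about 8-9 mm on each side. I'll lower it.

>>> drive_tool:
  series:
    - [[0, 0, 0, 0, 0, 1, 0], [0, 0, 0, 0, 0, 3, 0], [0, 0, 0, 0, 0, 5, 0], [0, 0, 0, 0, 0, 6.5, 0], [0, 0, 0, 0, 0, 7.3, 0], [0, 0, 0, 0, 0, 7.7, 0], [0, 0, 0, 0, 0, 7.8, 0], [0, 0, 0, 0, 0, 7.8, 0], [0, 0, 0, 0, 0, 7.8, 0]]

```text
time: 7.7
tool_pos: [0.531, -0.0347, 0.0602]
ee_rot: [3.135, -0.001, 1.881]
wrist_force: [0.1, -0.5, -0.7]
width: 0.0171
```

```bash
python3 snap.py wrist w6
```

```text
{'time': np.float64(7.75), 'joint_positions': array([-0.1744,  0.1179,  1.6311,  0.0038,  1.3869, -0.4849]), 'tool_pos': array([ 0.5309, -0.0347,  0.0602]), 'ee_rot': array([ 3.1348e+00, -7.0000e-04,  1.8806e+00]), 'wrist_force': array([-0.3903, -0.5507, -1.6376]), 'wrist_torque': array([-0.0354, -0.1181, -0.0128]), 'width': np.float64(0.0175)}
```

View pics/w6.png

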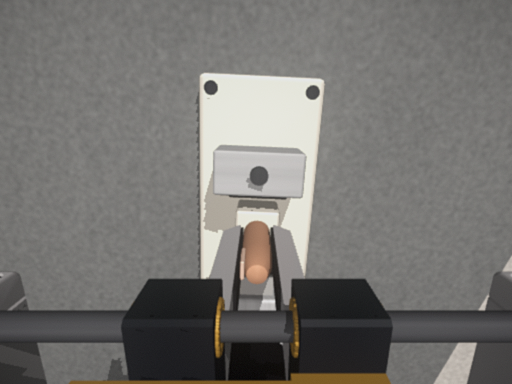

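The foot is between the jaws with a gap to the liner. It's still about 2 mm above the bed, with no contact force. I'll lower it in small steps.

>>> drive_tool:
  series:
    - [[0, 0, 0, 0, 0, 0.05, 0], [0, 0, 0, 0, 0, 0.1, 0], [0, 0, 0, 0, 0, 0.15, 0], [0, 0, 0, 0, 0, 0.15, 0]]

```text
time: 8.15
tool_pos: [0.5309, -0.0347, 0.0586]
ee_rot: [3.135, -0.001, 1.881]
wrist_force: [0.3, 0.3, -0.2]
width: 0.0176
```

>>> drive_tool:
  series:
    - [[0, 0, 0, 0, 0, 0.05, 0], [0, 0, 0, 0, 0, 0.1, 0], [0, 0, 0, 0, 0, 0.1, 0]]

```text
time: 8.45
tool_pos: [0.5309, -0.0348, 0.058]
ee_rot: [3.135, -0.001, 1.881]
wrist_force: [-0.8, 0.5, 2.5]
width: 0.0176
```

Contact is felt at z=0.058 with +2.5 N. I'll release.

>>> drive_tool:
  series:
    - [[0, 0, 0, 0, 0, 0, 25], [0, 0, 0, 0, 0, 0, 30], [0, 0, 0, 0, 0, 0, 45], [0, 0, 0, 0, 0, 0, 60], [0, 0, 0, 0, 0, 0, 60], [0, 0, 0, 0, 0, 0, 60]]

```text
time: 9.05
tool_pos: [0.5309, -0.0348, 0.0579]
ee_rot: [3.135, -0.001, 1.88]
wrist_force: [-0.3, -0.2, 0.3]
width: 0.0552
```

```bash
python3 snap.py wrist w7
```

```text
{'time': np.float64(9.1), 'joint_positions': array([-0.1744,  0.1198,  1.6336,  0.0038,  1.3824, -0.4849]), 'tool_pos': array([ 0.5309, -0.0348,  0.058 ]), 'ee_rot': array([ 3.1347e+00, -6.0000e-04,  1.8805e+00]), 'wrist_force': array([ 0.6993, -1.0499, -0.0218]), 'wrist_torque': array([-0.0293, -0.1688, -0.0002]), 'width': np.float64(0.056)}
```

View pics/w7.png

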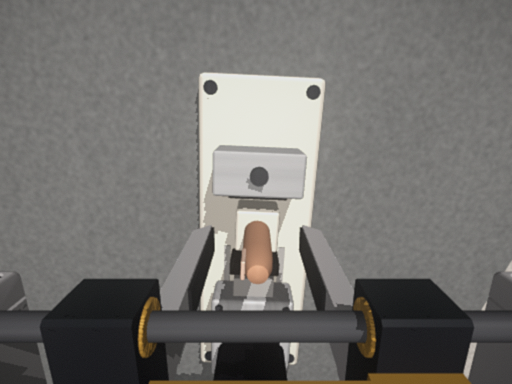

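It stands upright and released, with the foot about one gap below the liner. I'll retreat straight up, then move over the knob with the jaws along vise x.

>>> drive_tool:
  series:
    - [[0, 0, 0, 0, 0, -1, 60], [0, 0, 0, 0, 0, -4, 60], [0, 0, 0, 0, 0, -8, 60], [0.006, 0, 0, 0, 0, -12, 60], [0.006, 0, 0, 0, 0, -14, 60], [0.006, 0, 0, 0, 0, -14, 60]]

```text
time: 9.7
tool_pos: [0.5323, -0.0355, 0.2033]
ee_rot: [3.132, 0.004, 1.881]
wrist_force: [0.3, 0.9, -0.1]
width: 0.0564
```

>>> drive_tool:
  series:
    - [[0, 0, -1.525, -8.9, -0.5, 0, 60], [0, 0, -1.525, -8.9, -0.5, 0, 60], [0, 0, -1.525, -8.9, -0.5, 0, 60], [0, 0, -1.525, -8.9, -0.5, 0, 60], [0, 0, -1.525, -8.9, -0.5, 0, 60], [0, 0, -1.525, -8.9, -0.5, 0, 60], [0, 0, -1.525, -8.9, -0.5, 0, 60], [0, 0, -1.525, -8.9, -0.5, 0, 60], [0, 0, -1.525, -8.9, -0.5, 0, 60], [0, 0, -1.525, -8.9, -0.5, 0, 60], [0, 0, -1.525, -8.9, -0.5, 0, 60], [0, 0, -1.525, -8.9, -0.5, 0, 60], [0, 0, -1.525, -8.9, -0.5, 0, 60], [0, 0, -1.525, -8.9, -0.5, 0, 60]]

```text
time: 11.1
tool_pos: [0.5544, -0.1217, 0.2029]
ee_rot: [-3.139, 0.009, -2.878]
wrist_force: [0.6, 0.6, -0.1]
width: 0.0565
```

```bash
python3 snap.py wrist w8;python3 snap.py top t8
python3 - <<'E'
import cv2
i=cv2.imread("pics/t8.png"); cv2.imwrite("pics/t8a.png",cv2.resize(i[160:260,200:340],None,fx=5,fy=5,interpolation=cv2.INTER_CUBIC))
E
```

```text
{'time': np.float64(11.15), 'joint_positions': array([-0.3174,  0.1199,  1.3398,  0.0024,  1.6728, -2.1515]), 'tool_pos': array([ 0.5545, -0.1217,  0.2031]), 'ee_rot': array([-3.1386,  0.0089, -2.878 ]), 'wrist_force': array([ 0.7558, -0.7543, -0.3297]), 'wrist_torque': array([ 0.0971, -0.1387, -0.0009]), 'width': np.float64(0.0565)}
{'time': np.float64(11.2), 'joint_positions': array([-0.3174,  0.1198,  1.3395,  0.0024,  1.6729, -2.1517]), 'tool_pos': array([ 0.5546, -0.1217,  0.2033]), 'ee_rot': array([-3.1384,  0.0092, -2.8779]), 'wrist_force': array([ 0.2385,  0.3333, -0.1271]), 'wrist_torque': array([ 0.0796, -0.1526,  0.0259]), 'width': np.float64(0.0565)}
```

View pics/w8.png

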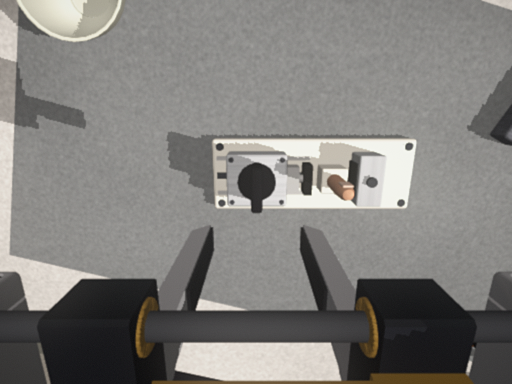

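View pics/t8a.png

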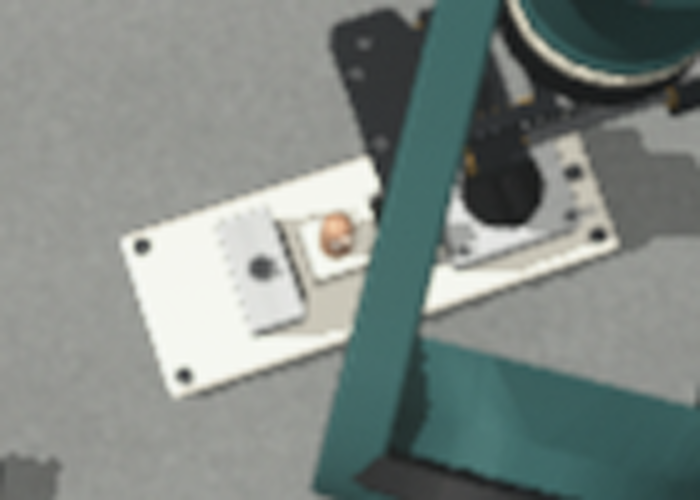

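The wrist view shows the knob centre near (257,180) with its bar running along the image column. The finger stands at (340,185) with a gap to the jaw at 350. I'll measure the bar and compute the offset and tilt correction.

Run:
```python
from h import *
s=load("w8.npz"); i=s["img"]
cv2.imwrite("pics/w8a.png",cv2.resize(i[130:220,205:325],None,fx=6,fy=6,interpolation=cv2.INTER_CUBIC))
cv2.imwrite("pics/w8b.png",cv2.resize(i[140:215,290:390],None,fx=7,fy=7,interpolation=cv2.INTER_CUBIC))
Rc=R.from_euler("xyz",[-3.1384,.0092,-2.8779]); print((Rc.inv()*R.from_euler("xyz",[np.pi,0,-2.8779])).as_rotvec())
```

```text
[-3.19263107e-03  9.19999219e-03 -1.46862065e-05]
```

View pics/w8a.png

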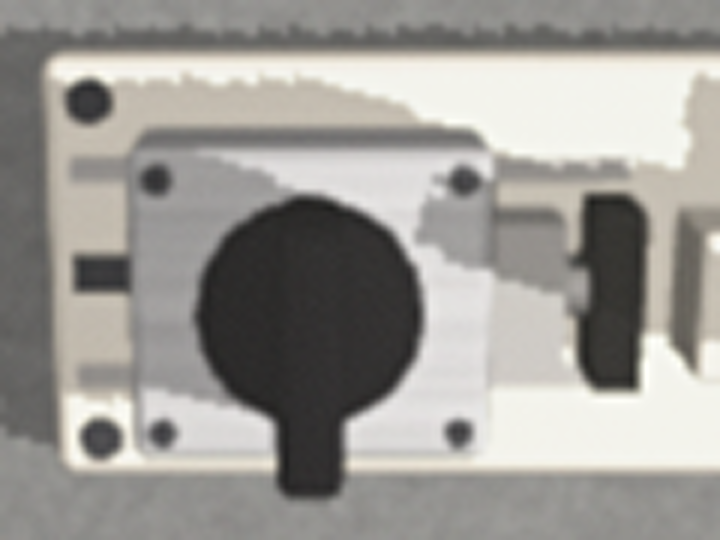

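View pics/w8b.png

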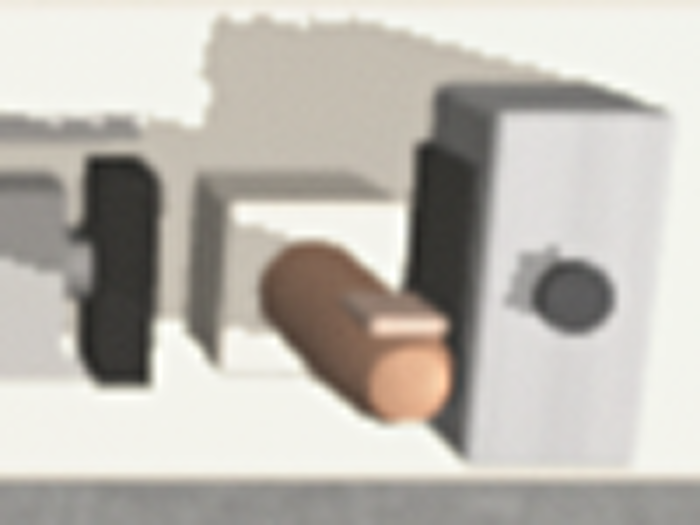

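The bar's end spans crop columns 277-345 at row 495, and the disc is centred at (309,310). The finger stands square with gaps to both the pad and the liner.

Run:
```python
from h import *
s=load("w8.npz"); A=lambda p:np.array(p)/6+[205,130]-.42
B=lambda p:np.array(p)/7+[290,140]-.43
O=np.array([.5356,-.0541]); a=np.radians(105.07); x=np.array([np.cos(a),np.sin(a)]); y=np.array([-x[1],x[0]])
def V(n,p,z): w=ray(s,p,z)[0,:2]; print(n,w,np.round(1e3*np.array([(w-O)@x,(w-O)@y]),1)); return w
V("disc",A((309,310)),.055)
L=V("barL",A((277,490)),.091);Rr=V("barR",A((345,490)),.091); print("thick",np.linalg.norm(L-Rr))
V("barend",A((311,497)),.091)
V("foot L",B((228,203)),.046);V("foot R",B((405,203)),.046);V("foot Lb",B((222,370)),.046)
V("pad",B((157,270)),.044); V("liner",B((418,145)),.044)
print("tool now rel",np.round(1e3*np.array([(np.array([.5546,-.1217])-O)@x,(np.array([.5546,-.1217])-O)@y]),1))
```

```text
disc [ 0.55204142 -0.12269494] [-70.5   2. ]
barL [ 0.57555757 -0.12188001] [-75.8 -21. ]
barR [ 0.57250809 -0.11062946] [-64.2 -20.9]
thick 0.011656500159735201
barend [ 0.57526163 -0.11592278] [-70.  -22.2]
foot L [ 0.5201986 -0.0534229] [ 4.7 14.7]
foot R [ 0.51268782 -0.02566102] [33.4 14.7]
foot Lb [ 0.54726482 -0.04532551] [  5.4 -13.5]
pad [ 0.53420023 -0.06059786] [-5.9  3. ]
liner [ 0.5033506  -0.02621972] [35.3 23.9]
tool now rel [-70.2  -0.8]
```

>>> drive_tool:
  series:
    - [[-0.003, 0.009, 0, 0.08, 0.02, 2, 45], [-0.003, 0.009, 0, 0.08, 0.02, 5, 45], [-0.003, 0.009, 0, 0.08, 0.02, 8, 45], [-0.003, 0.009, 0, 0.08, 0.02, 8, 45], [-0.003, 0.009, 0, 0.08, 0.02, 8, 45]]

```text
time: 11.7
tool_pos: [0.5538, -0.1216, 0.1221]
ee_rot: [3.14, -0.002, -2.878]
wrist_force: [0.1, -0.2, -0.3]
width: 0.0423
```

```bash
python3 snap.py wrist w9
python3 - <<'E'
from h import *
from bench import robot
o=robot.get_obs();O=np.array([.5356,-.0541]); a=np.radians(105.07); x=np.array([np.cos(a),np.sin(a)]); y=np.array([-x[1],x[0]])
w=o["tool_pos"][:2]-O; print(w@x,w@y)
Rc=R.from_euler("xyz",o["ee_rot"]); print((Rc.inv()*R.from_euler("xyz",[np.pi,0,np.radians(195.07)])).as_rotvec())
E
```

```text
{'time': np.float64(11.75), 'joint_positions': array([-3.1600e-01,  1.5620e-01,  1.4567e+00, -1.0000e-04,  1.5278e+00,
       -2.1505e+00]), 'tool_pos': array([ 0.5549, -0.1219,  0.1239]), 'ee_rot': array([-3.1410e+00,  7.0000e-04, -2.8779e+00]), 'wrist_force': array([ 0.5919, -0.3102,  0.0896]), 'wrist_torque': array([ 0.0733, -0.2013, -0.0454]), 'width': np.float64(0.0422)}
-0.07048550915062868 -0.0009888412721773094
[-0.0005762   0.00071254  0.00065224]
```

View pics/w9.png

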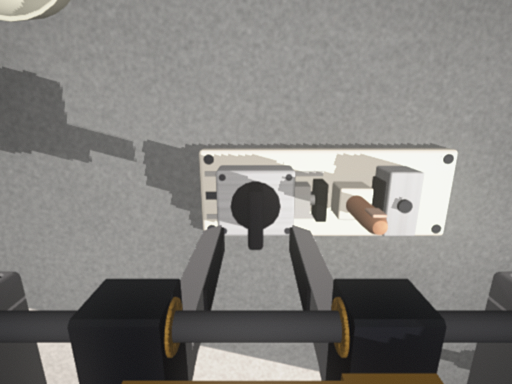

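The bar at column 256 is midway between the tips at 223 and 290. I'll descend onto the bar.

>>> drive_tool:
  series:
    - [[0, 0, 0, 0.1, 0.04, 2, 45], [0, 0, 0, 0.1, 0.04, 4, 45], [0, 0, 0, 0.1, 0.04, 5.5, 45], [0, 0, 0, 0.1, 0.04, 6.2, 45], [0, 0, 0, 0.1, 0.04, 6.2, 45], [0, 0, 0, 0.1, 0.04, 6.2, 45]]

```text
time: 12.35
tool_pos: [0.5545, -0.122, 0.0629]
ee_rot: [-3.14, 0.002, -2.878]
wrist_force: [0.4, -0.3, -0.2]
width: 0.0423
```

```bash
python3 snap.py wrist w10
```

```text
{'time': np.float64(12.4), 'joint_positions': array([-3.1640e-01,  1.9460e-01,  1.5369e+00, -1.0000e-04,  1.4070e+00,
       -2.1509e+00]), 'tool_pos': array([ 0.5547, -0.1221,  0.0631]), 'ee_rot': array([-3.1398e+00,  2.5000e-03, -2.8779e+00]), 'wrist_force': array([-0.0862,  0.1654,  0.0751]), 'wrist_torque': array([ 0.0863, -0.1193, -0.0174]), 'width': np.float64(0.0421)}
```

View pics/w10.png

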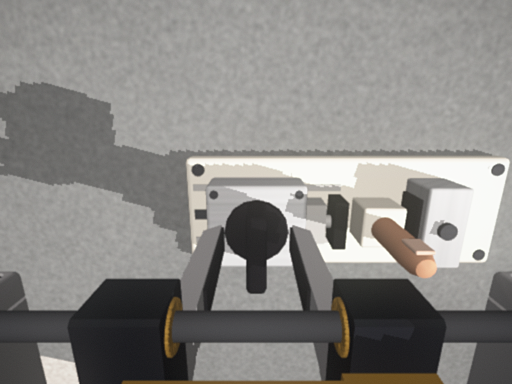

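>>> drive_tool:
  series:
    - [[0, 0, 0, 0.08, 0.05, 0.2, 45], [0, 0, 0, 0.08, 0.05, 0.2, 45], [0, 0, 0, 0.08, 0.05, 0.2, 25], [0, 0, 0, 0.08, 0.05, 0.2, 15], [0, 0, 0, 0.08, 0.05, 0.2, 0], [0, 0, 0, 0.08, 0.05, 0.2, 0], [0, 0, 0, 0.08, 0.05, 0.2, 0], [0, 0, 0, 0.08, 0.05, 0.2, 0], [0, 0, 0, 0.08, 0.05, 0.2, 0]]

```text
time: 13.3
tool_pos: [0.554, -0.1224, 0.0612]
ee_rot: [-3.139, 0.003, -2.878]
wrist_force: [0.8, -2.5, -0.3]
width: 0.0117
```

```bash
cat > obs.py <<'E'
from h import *
from bench import robot
o=robot.get_obs();O=np.array([.5356,-.0541]); a=np.radians(105.07); x=np.array([np.cos(a),np.sin(a)]); y=np.array([-x[1],x[0]])
w=o["tool_pos"][:2]-O; f=o["wrist_force"][:2]
yaw=(o["ee_rot"][2]%(2*np.pi)); th=np.radians(195.07)-yaw
print("t",round(float(o["time"]),2),"x,y mm",np.round(1e3*w@x,2),np.round(1e3*w@y,2),"z",round(o["tool_pos"][2],4),"turn",round(th,4),"Fx,Fy,Fz",np.round([f@x,f@y,o["wrist_force"][2]],2),"T",np.round(o["wrist_torque"],3),"q6 torque",np.round(o["joint_torque"][5],3),"w",round(float(o["width"]),4), "q6",round(o["joint_positions"][5],3))
E
python3 obs.py
```

```text
t 13.3 x,y mm -70.73 -0.01 z 0.0612 turn -0.0004 Fx,Fy,Fz [-2.61 -0.16 -0.25] T [-0.322 -0.3    0.023] q6 torque 0.037 w 0.0117 q6 -2.151
```

The bar is gripped (11.7 mm) and the turn reads zero. I'll turn clockwise 0.6 rad while following 6 mm.

>>> drive_tool:
  series:
    - [[0, 0, 0.05, 0, 0.05, 0, 0], [0, 0, 0.1, 0, 0.1, 0, 0], [0, 0, 0.15, 0, 0.15, 0, 0], [0, 0, 0.2, 0, 0.2, 0, 0], [0, 0, 0.25, 0, 0.25, 0, 0], [0, 0, 0.3, 0, 0.3, 0, 0], [0, 0, 0.35, 0, 0.35, 0, 0], [0, 0, 0.4, 0, 0.4, 0, 0], [0, 0, 0.45, 0, 0.45, 0, 0], [0, 0, 0.5, 0, 0.5, 0, 0], [0, 0, 0.55, 0, 0.55, 0, 0], [0, 0, 0.6, 0, 0.6, 0, 0], [0, 0, 0.6, 0, 0.6, 0, 0]]

```text
time: 14.6
tool_pos: [0.5524, -0.1164, 0.0611]
ee_rot: [-3.141, 0.004, 2.805]
wrist_force: [0.1, -0.6, -0.4]
width: 0.0116
```

```bash
python3 obs.py; python3 snap.py wrist w11
```

```text
t 14.6 x,y mm -64.55 -0.04 z 0.0611 turn 0.5993 Fx,Fy,Fz [-0.61  0.07 -0.39] T [-0.125 -0.196 -0.002] q6 torque 0.21 w 0.0116 q6 -1.542
{'time': np.float64(14.65), 'joint_positions': array([-3.0780e-01,  1.8850e-01,  1.5483e+00, -7.0000e-04,  1.4011e+00,
       -1.5428e+00]), 'tool_pos': array([ 0.5524, -0.1164,  0.0611]), 'ee_rot': array([-3.141 ,  0.0037,  2.8059]), 'wrist_force': array([ 0.7741, -0.0462, -0.3056]), 'wrist_torque': array([-0.1401, -0.228 , -0.0014]), 'width': np.float64(0.0116)}
```

View pics/w11.png

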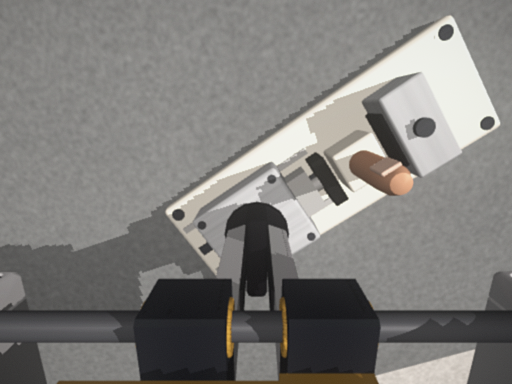

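The carriage followed: 6.2 mm for 0.599 rad. I'll continue and read the torque while moving.

>>> drive_tool:
  series:
    - [[0, 0, 0.05, 0.03, 0.04, 0, 0], [0, 0, 0.1, 0.06, 0.08, 0, 0], [0, 0, 0.15, 0.085, 0.124, 0, 0], [0, 0, 0.2, 0.113, 0.165, 0, 0], [0, 0, 0.25, 0.14, 0.206, 0, 0]]

```text
time: 15.15
tool_pos: [0.5518, -0.114, 0.0611]
ee_rot: [3.141, 0.004, 2.555]
wrist_force: [1.4, -1.6, -0.1]
width: 0.0116
```

```bash
python3 obs.py
```

```text
t 15.15 x,y mm -62.07 -0.08 z 0.0611 turn 0.8492 Fx,Fy,Fz [-1.95 -0.89 -0.09] T [-0.187 -0.208  0.116] q6 torque -0.225 w 0.0116 q6 -1.288
```

>>> drive_tool:
  series:
    - [[0, 0, 0.05, 0.038, 0.033, 0, 0], [0, 0, 0.1, 0.075, 0.066, 0, 0], [0, 0, 0.15, 0.113, 0.099, 0, 0], [0, 0, 0.2, 0.15, 0.132, 0, 0], [0, 0, 0.25, 0.188, 0.165, 0, 0], [0, 0, 0.3, 0.225, 0.198, 0, 0], [0, 0, 0.35, 0.263, 0.231, 0, 0], [0, 0, 0.4, 0.3, 0.264, 0, 0]]

```text
time: 15.95
tool_pos: [0.5509, -0.1101, 0.0612]
ee_rot: [3.14, 0.003, 2.155]
wrist_force: [0.1, -0.4, -0.4]
width: 0.0119
```

```bash
python3 obs.py; python3 snap.py wrist w12
```

```text
t 15.95 x,y mm -58.0 -0.21 z 0.0612 turn 1.2498 Fx,Fy,Fz [-0.44 -0.02 -0.38] T [-0.271 -0.226  0.232] q6 torque -0.218 w 0.0119 q6 -0.882
{'time': np.float64(16.0), 'joint_positions': array([-2.9770e-01,  1.8230e-01,  1.5555e+00, -6.0000e-04,  1.3999e+00,
       -8.8040e-01]), 'tool_pos': array([ 0.5509, -0.11  ,  0.0612]), 'ee_rot': array([3.1395, 0.0034, 2.1536]), 'wrist_force': array([ 0.2629, -0.6941, -0.8665]), 'wrist_torque': array([-0.1973, -0.1083,  0.1716]), 'width': np.float64(0.0118)}
```

View pics/w12.png

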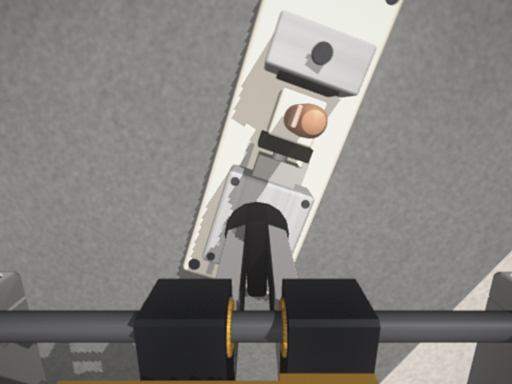

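The torque while turning is 0.22-0.23 N m, close to the 0.20 expected. The pad has reached the foot and is pushing it, with a clear gap left to the liner. I'll go on to 1.5 rad and then take fine steps.

>>> drive_tool:
  series:
    - [[0, 0, 0.05, 0.047, 0.016, 0, 0], [0, 0, 0.1, 0.095, 0.032, 0, 0], [0, 0, 0.15, 0.142, 0.047, 0, 0], [0, 0, 0.2, 0.19, 0.063, 0, 0], [0, 0, 0.25, 0.237, 0.079, 0, 0]]

```text
time: 16.5
tool_pos: [0.5503, -0.1076, 0.0611]
ee_rot: [3.139, 0.003, 1.904]
wrist_force: [1.1, -0.7, -0.6]
width: 0.0122
```

```bash
python3 obs.py; python3 snap.py wrist w13;python3 - <<'E'
import cv2
i=cv2.imread("pics/w13.png"); cv2.imwrite("pics/w13a.png",cv2.resize(i[30:180,230:400],None,fx=4,fy=4,interpolation=cv2.INTER_CUBIC))
E
```

```text
t 16.5 x,y mm -55.47 -0.25 z 0.0611 turn 1.501 Fx,Fy,Fz [-0.94 -0.88 -0.6 ] T [-0.314 -0.171  0.221] q6 torque -0.219 w 0.0122 q6 -0.627
{'time': np.float64(16.55), 'joint_positions': array([-2.9380e-01,  1.8000e-01,  1.5582e+00, -7.0000e-04,  1.3993e+00,
       -6.2510e-01]), 'tool_pos': array([ 0.5503, -0.1076,  0.0611]), 'ee_rot': array([3.1387e+00, 2.9000e-03, 1.9022e+00]), 'wrist_force': array([ 0.5449, -0.6155, -1.2536]), 'wrist_torque': array([-0.271 , -0.1277,  0.1287]), 'width': np.float64(0.0118)}
```

View pics/w13a.png

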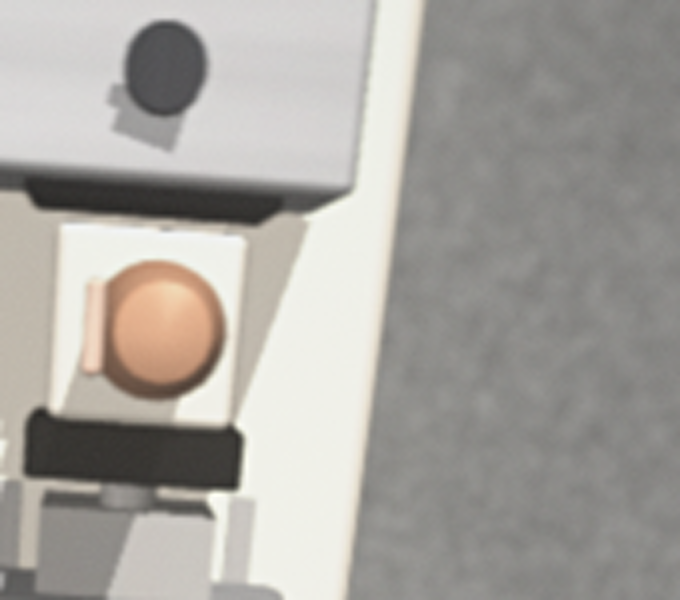

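The foot is touching the pad, and about 2 mm remains to the liner (foot edge at crop row 225-237, liner edge at about 215). Fine steps from here, feeling the torque.

>>> drive_tool:
  series:
    - [[0, 0, 0.02, 0.02, 0.002, 0, 0], [0, 0, 0.04, 0.04, 0.003, 0, 0], [0, 0, 0.06, 0.06, 0.004, 0, 0], [0, 0, 0.08, 0.08, 0.006, 0, 0]]

```text
time: 16.95
tool_pos: [0.5501, -0.1068, 0.0611]
ee_rot: [3.138, 0.003, 1.821]
wrist_force: [1.0, -1.1, -0.7]
width: 0.0119
```

```bash
python3 obs.py
```

```text
t 16.95 x,y mm -54.65 -0.27 z 0.0611 turn 1.5835 Fx,Fy,Fz [-1.29 -0.71 -0.72] T [-0.294 -0.168  0.194] q6 torque 0.022 w 0.0119 q6 -0.543
```

>>> drive_tool:
  series:
    - [[0, 0, 0.02, 0.02, 0.0, 0, 0], [0, 0, 0.04, 0.04, 0.0, 0, 0]]

```text
time: 17.15
tool_pos: [0.55, -0.1064, 0.0612]
ee_rot: [3.138, 0.003, 1.78]
wrist_force: [0.0, -1.1, -0.6]
width: 0.0119
```

```bash
python3 obs.py
```

```text
t 17.15 x,y mm -54.24 -0.31 z 0.0612 turn 1.625 Fx,Fy,Fz [-1.02  0.25 -0.58] T [-0.354 -0.165  0.193] q6 torque 0.03 w 0.0119 q6 -0.501
```

>>> drive_tool:
  series:
    - [[0, 0, 0.02, 0.02, -0.001, 0, 0], [0, 0, 0.04, 0.04, -0.003, 0, 0]]

```text
time: 17.35
tool_pos: [0.5499, -0.106, 0.0612]
ee_rot: [3.138, 0.002, 1.738]
wrist_force: [0.8, -1.8, -0.4]
width: 0.0119
```

```bash
python3 obs.py
```

```text
t 17.35 x,y mm -53.83 -0.32 z 0.0612 turn 1.6666 Fx,Fy,Fz [-2.   -0.31 -0.37] T [-0.26  -0.197  0.212] q6 torque 0.033 w 0.0119 q6 -0.458
```

>>> drive_tool:
  series:
    - [[0, 0, 0.02, 0.02, -0.002, 0, 0], [0, 0, 0.04, 0.04, -0.004, 0, 0]]

```text
time: 17.55
tool_pos: [0.5498, -0.1056, 0.0611]
ee_rot: [3.138, 0.002, 1.696]
wrist_force: [1.3, -1.6, -1.5]
width: 0.012
```

```bash
python3 obs.py
```

```text
t 17.55 x,y mm -53.43 -0.33 z 0.0611 turn 1.7083 Fx,Fy,Fz [-1.85 -0.88 -1.48] T [-0.342 -0.195  0.216] q6 torque 0.034 w 0.012 q6 -0.416
```

```bash
python3 snap.py wrist w14;python3 - <<'E'
import cv2
i=cv2.imread("pics/w14.png"); cv2.imwrite("pics/w14a.png",cv2.resize(i[40:200,190:350],None,fx=4,fy=4,interpolation=cv2.INTER_CUBIC))
E
```

```text
{'time': np.float64(17.6), 'joint_positions': array([-2.9060e-01,  1.7810e-01,  1.5604e+00, -6.0000e-04,  1.3989e+00,
       -4.1550e-01]), 'tool_pos': array([ 0.5498, -0.1056,  0.0611]), 'ee_rot': array([3.1380e+00, 2.3000e-03, 1.6959e+00]), 'wrist_force': array([ 0.9711, -0.8069, -0.4637]), 'wrist_torque': array([-0.2904, -0.1792,  0.153 ]), 'width': np.float64(0.0118)}
```

View pics/w14a.png

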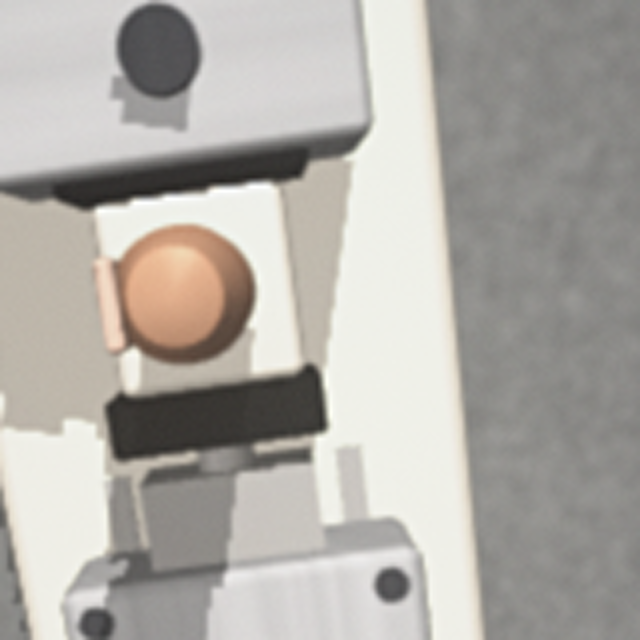

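The foot is now at or nearly at the liner. I'll continue in single fine steps and log the torque.

>>> drive_tool:
  series:
    - [[0, 0, 0.02, 0.02, -0.003, 0, 0]]

```text
time: 17.7
tool_pos: [0.5498, -0.1054, 0.0612]
ee_rot: [3.138, 0.002, 1.675]
wrist_force: [1.5, -0.7, -1.0]
width: 0.0121
```

```bash
python3 obs.py
```

```text
t 17.7 x,y mm -53.19 -0.36 z 0.0612 turn 1.73 Fx,Fy,Fz [-1.04 -1.3  -1.  ] T [-0.284 -0.269  0.171] q6 torque -0.063 w 0.0121 q6 -0.394
```

>>> drive_tool:
  series:
    - [[0, 0, 0.02, 0.02, -0.003, 0, 0]]

```text
time: 17.8
tool_pos: [0.5497, -0.1052, 0.0611]
ee_rot: [3.138, 0.002, 1.653]
wrist_force: [1.2, -0.5, 0.2]
width: 0.0118
```

```bash
python3 obs.py
```

```text
t 17.8 x,y mm -52.99 -0.33 z 0.0611 turn 1.7518 Fx,Fy,Fz [-0.82 -1.04  0.23] T [-0.235 -0.101  0.172] q6 torque 0.014 w 0.0118 q6 -0.372
```

>>> drive_tool:
  series:
    - [[0, 0, 0.02, 0.02, -0.003, 0, 0]]

```text
time: 17.9
tool_pos: [0.5497, -0.105, 0.0611]
ee_rot: [3.138, 0.002, 1.631]
wrist_force: [0.1, -2.1, -0.5]
width: 0.0118
```

```bash
python3 obs.py
```

```text
t 17.9 x,y mm -52.76 -0.35 z 0.0611 turn 1.7735 Fx,Fy,Fz [-2.05  0.41 -0.48] T [-0.329 -0.131  0.158] q6 torque 0.01 w 0.0118 q6 -0.35
```

>>> drive_tool:
  series:
    - [[0, 0, 0.015, 0.015, -0.003, 0, 0], [0, 0, 0.03, 0.03, -0.006, 0, 0], [0, 0, 0.045, 0.045, -0.009, 0, 0]]

```text
time: 18.2
tool_pos: [0.5496, -0.1045, 0.0611]
ee_rot: [3.138, 0.002, 1.585]
wrist_force: [1.2, -0.9, 0.2]
width: 0.0117
```

```bash
python3 obs.py;  python3 snap.py wrist w15;python3 - <<'E'
import cv2
i=cv2.imread("pics/w15.png"); cv2.imwrite("pics/w15a.png",cv2.resize(i[40:200,190:350],None,fx=4,fy=4,interpolation=cv2.INTER_CUBIC))
E
```

```text
t 18.2 x,y mm -52.3 -0.37 z 0.0611 turn 1.8198 Fx,Fy,Fz [-1.16 -0.98  0.17] T [-0.269 -0.187  0.196] q6 torque 0.069 w 0.0117 q6 -0.303
{'time': np.float64(18.25), 'joint_positions': array([-2.8880e-01,  1.7710e-01,  1.5616e+00, -7.0000e-04,  1.3987e+00,
       -3.0240e-01]), 'tool_pos': array([ 0.5495, -0.1045,  0.0611]), 'ee_rot': array([3.1378e+00, 1.9000e-03, 1.5845e+00]), 'wrist_force': array([ 0.438 , -0.4237, -1.1207]), 'wrist_torque': array([-0.2852, -0.1643,  0.1783]), 'width': np.float64(0.0118)}
```

View pics/w15a.png

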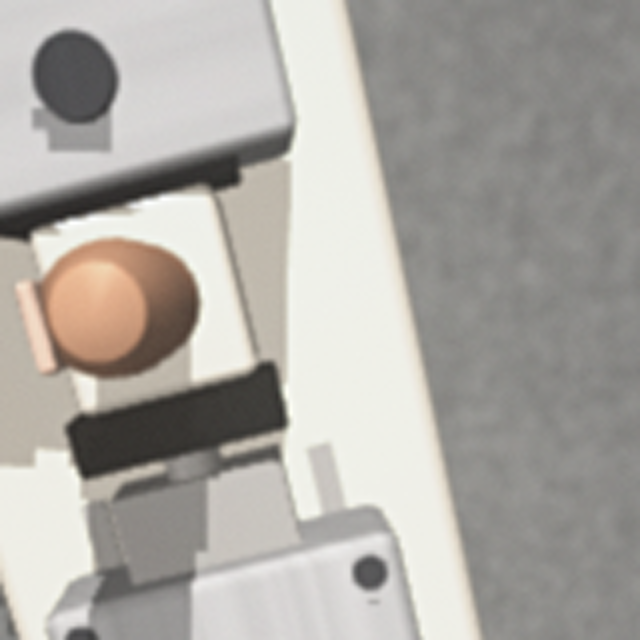

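There's no visible pad compression yet, and the torque is still at baseline (0.18-0.20). I'll continue.

>>> drive_tool:
  series:
    - [[0, 0, 0.015, 0.015, -0.004, 0, 0], [0, 0, 0.03, 0.029, -0.007, 0, 0], [0, 0, 0.045, 0.044, -0.011, 0, 0], [0, 0, 0.06, 0.058, -0.015, 0, 0]]

```text
time: 18.65
tool_pos: [0.5494, -0.1039, 0.0612]
ee_rot: [3.137, 0.002, 1.523]
wrist_force: [0.4, -2.1, -0.8]
width: 0.012
```

```bash
python3 obs.py;  python3 snap.py wrist w16;python3 - <<'E'
import cv2
i=cv2.imread("pics/w16.png"); cv2.imwrite("pics/w16a.png",cv2.resize(i[40:200,170:330],None,fx=4,fy=4,interpolation=cv2.INTER_CUBIC))
E
```

```text
t 18.65 x,y mm -51.69 -0.4 z 0.0612 turn 1.8814 Fx,Fy,Fz [-2.15  0.12 -0.85] T [-0.303 -0.199  0.249] q6 torque 0.098 w 0.012 q6 -0.24
{'time': np.float64(18.7), 'joint_positions': array([-2.8790e-01,  1.7650e-01,  1.5622e+00, -7.0000e-04,  1.3985e+00,
       -2.3990e-01]), 'tool_pos': array([ 0.5494, -0.1039,  0.0611]), 'ee_rot': array([3.1375e+00, 1.7000e-03, 1.5229e+00]), 'wrist_force': array([ 0.3769, -2.0674, -0.4055]), 'wrist_torque': array([-0.2948, -0.1872,  0.1804]), 'width': np.float64(0.0118)}
```

View pics/w16a.png

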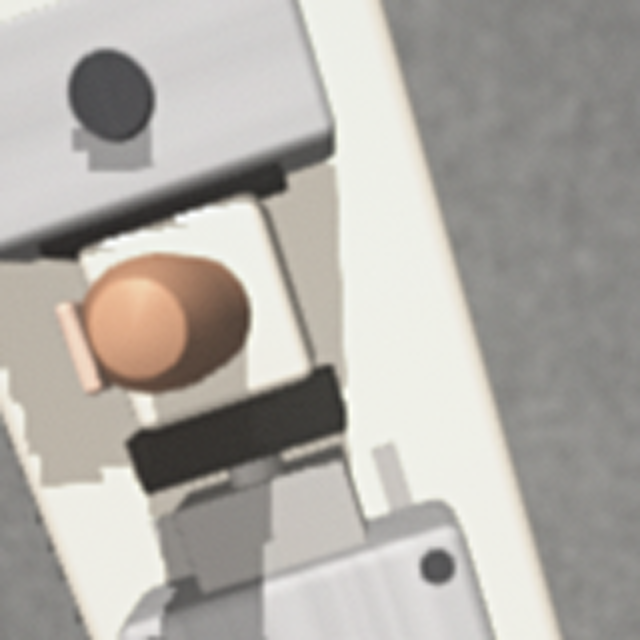

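Torque is up slightly at 0.249. I'll repeat the same step size for comparison.

>>> drive_tool:
  series:
    - [[0, 0, 0.015, 0.014, -0.005, 0, 0], [0, 0, 0.03, 0.028, -0.009, 0, 0], [0, 0, 0.045, 0.043, -0.014, 0, 0], [0, 0, 0.06, 0.057, -0.018, 0, 0]]

```text
time: 19.1
tool_pos: [0.5493, -0.1034, 0.0612]
ee_rot: [3.137, 0.002, 1.462]
wrist_force: [1.5, -1.4, -1.4]
width: 0.0118
```

```bash
python3 obs.py;  python3 snap.py wrist w17;python3 - <<'E'
import cv2
i=cv2.imread("pics/w17.png"); cv2.imwrite("pics/w17a.png",cv2.resize(i[40:200,160:320],None,fx=4,fy=4,interpolation=cv2.INTER_CUBIC))
E
```

```text
t 19.1 x,y mm -51.15 -0.4 z 0.0612 turn 1.9429 Fx,Fy,Fz [-1.78 -1.08 -1.36] T [-0.354 -0.226  0.224] q6 torque 0.132 w 0.0118 q6 -0.178
{'time': np.float64(19.15), 'joint_positions': array([-2.8700e-01,  1.7600e-01,  1.5629e+00, -8.0000e-04,  1.3983e+00,
       -1.7740e-01]), 'tool_pos': array([ 0.5493, -0.1034,  0.0612]), 'ee_rot': array([3.1374e+00, 1.6000e-03, 1.4614e+00]), 'wrist_force': array([ 0.3074, -1.7728, -0.6588]), 'wrist_torque': array([-0.2956, -0.1553,  0.2629]), 'width': np.float64(0.0118)}
```

View pics/w17a.png

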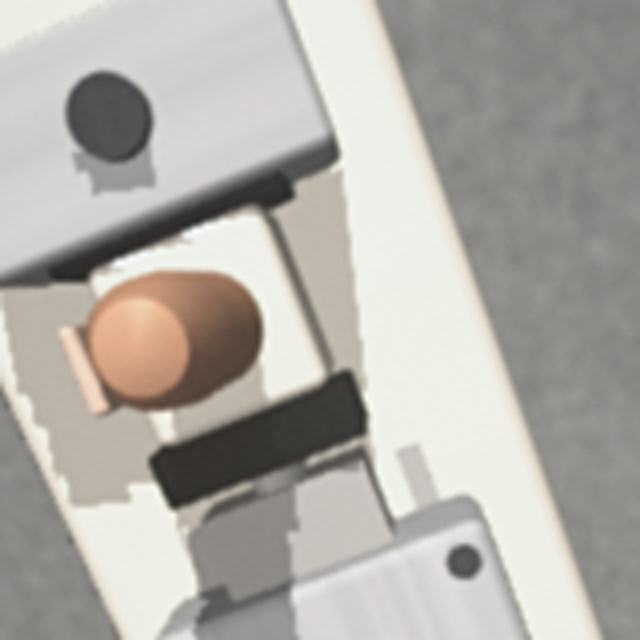

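The settled wrist torque rose to 0.26 and the joint-6 torque is rising about 0.03 per step. As a check I'll measure the pad compression visually, as pad face position minus gripped knob position across the pictures.

```bash
cat > prof.py <<'E'
from h import *
import sys
O=np.array([.5356,-.0541]); a=np.radians(105.07); x=np.array([np.cos(a),np.sin(a)]); y=np.array([-x[1],x[0]])
def edge(s,z,x0,x1,ys,sign):
    g=cv2.GaussianBlur(cv2.cvtColor(s["img"],cv2.COLOR_BGR2GRAY).astype(np.float32),(0,0),.6); r=[]
    xs=np.arange(x0,x1,.0001)
    for yy in ys:
        P=np.c_[O+xs[:,None]*x+yy*y,np.full(len(xs),z)]; uv=proj(s,P).astype(np.float32)
        v=cv2.remap(g,uv[:,:1],uv[:,1:],cv2.INTER_LINEAR).ravel()
        d=cv2.GaussianBlur(np.gradient(v).reshape(-1,1),(1,31),4).ravel()*sign
        r.append(1e3*xs[np.argmax(d)])
    return np.array(r)
if __name__=="__main__":
  for n,tx in [("w12",-58.0),("w13",-55.47),("w14",-53.43),("w15",-52.3),("w16",-51.69),("w17",-51.15)]+[(q.split(":")[0],float(q.split(":")[1])) for q in sys.argv[1:]]:
    s=load(n+".npz"); p0=(tx+65)/1e3
    pad=edge(s,.044,p0-.004,p0+.005,np.arange(-.013,-.008,.001),+1)
    ft=edge(s,.046,p0+.027,p0+.034,np.arange(-.012,-.006,.001),-1)
    bar=edge(s,.047,p0-.034,p0-.026,np.arange(-.014,.003,.002),-1)
    print(n,"pad",np.round(pad,1),np.round(np.median(pad),2),"pad-knob",round(np.median(pad)-tx,2),"foot front",np.round(np.median(ft),2),"carr",np.round(np.median(bar),2),round(bar.std(),2))
E
python3 prof.py
```

```text
w12 pad [7.5 7.5 7.5 7.5 7.5] 7.5 pad-knob 65.5 foot front 40.0 carr -22.7 0.05
w13 pad [10.1 10.  10.  10.  10. ] 10.03 pad-knob 65.5 foot front 40.68 carr -20.17 0.04
w14 pad [12.2 12.1 12.2 12.2 12.1] 12.17 pad-knob 65.6 foot front 41.37 carr -18.13 0.05
w15 pad [13.3 13.2 13.3 13.2 13.3] 13.3 pad-knob 65.6 foot front 42.25 carr -17.0 0.05
w16 pad [13.4 13.4 13.3 13.4 13.3] 13.41 pad-knob 65.1 foot front 42.31 carr -16.49 0.05
w17 pad [13.3 13.3 13.3 13.3 13.3] 13.35 pad-knob 64.5 foot front 42.3 carr -15.85 0.06
```

The profile gives a clear picture. The pad face stopped at 13.35 mm once the foot met the liner, and the pad has been pressed in about 1.05 mm since (about 6 N), which agrees with the 0.26 N m torque. I need about 0.65 mm more, which is 0.06 rad.

>>> drive_tool:
  series:
    - [[0, 0, 0.015, 0.014, -0.005, 0, 0], [0, 0, 0.03, 0.028, -0.011, 0, 0], [0, 0, 0.045, 0.042, -0.016, 0, 0], [0, 0, 0.06, 0.056, -0.022, 0, 0]]

```text
time: 19.55
tool_pos: [0.5491, -0.1028, 0.0611]
ee_rot: [3.137, 0.001, 1.4]
wrist_force: [1.3, -1.8, -0.3]
width: 0.0118
```

```bash
python3 obs.py;  python3 snap.py wrist w18; python3 prof.py w18:-50.6 | tail -1
```

```text
t 19.55 x,y mm -50.55 -0.39 z 0.0611 turn 2.0045 Fx,Fy,Fz [-2.07 -0.76 -0.3 ] T [-0.356 -0.179  0.338] q6 torque 0.166 w 0.0118 q6 -0.115
{'time': np.float64(19.6), 'joint_positions': array([-2.8600e-01,  1.7540e-01,  1.5636e+00, -8.0000e-04,  1.3982e+00,
       -1.1490e-01]), 'tool_pos': array([ 0.5491, -0.1028,  0.0611]), 'ee_rot': array([3.1373e+00, 1.3000e-03, 1.3999e+00]), 'wrist_force': array([ 0.6352, -1.4044, -0.8501]), 'wrist_torque': array([-0.3557, -0.1252,  0.2976]), 'width': np.float64(0.0121)}
w18 pad [13.4 13.4 13.3 13.3 13.3] 13.3 pad-knob 63.9 foot front 42.3 carr -15.3 0.05
```

The compression is 1.65 mm (about 10 N) and the settled torque 0.298 N m, against 0.30 predicted. I'll release the knob and rise straight up.

>>> drive_tool:
  series:
    - [[0, 0, 0, 0, 0, 0, 15], [0, 0, 0, 0, 0, 0, 25], [0, 0, 0, 0, 0, 0, 45], [0, 0, 0, 0, 0, 0, 45], [0, 0, 0, 0, 0, 0, 45]]

```text
time: 20.1
tool_pos: [0.549, -0.1027, 0.0611]
ee_rot: [3.137, 0.001, 1.4]
wrist_force: [-0.1, -0.4, 0.5]
width: 0.0412
```

```bash
python3 obs.py;  python3 snap.py wrist w19; python3 prof.py w19:-50.6 | tail -1
```

```text
t 20.1 x,y mm -50.41 -0.35 z 0.0611 turn 2.0049 Fx,Fy,Fz [-0.37  0.17  0.48] T [ 0.02  -0.049  0.008] q6 torque 0.001 w 0.0412 q6 -0.115
{'time': np.float64(20.15), 'joint_positions': array([-2.8600e-01,  1.7540e-01,  1.5636e+00, -7.0000e-04,  1.3983e+00,
       -1.1480e-01]), 'tool_pos': array([ 0.5491, -0.1027,  0.0611]), 'ee_rot': array([3.1374e+00, 1.2000e-03, 1.3998e+00]), 'wrist_force': array([-0.536 , -0.5979,  0.1566]), 'wrist_torque': array([-0.0698, -0.0596,  0.0335]), 'width': np.float64(0.0416)}
w19 pad [13.4 13.3 13.3 13.3 13.4] 13.3 pad-knob 63.9 foot front 42.35 carr -15.3 0.04
```

View pics/w19.png

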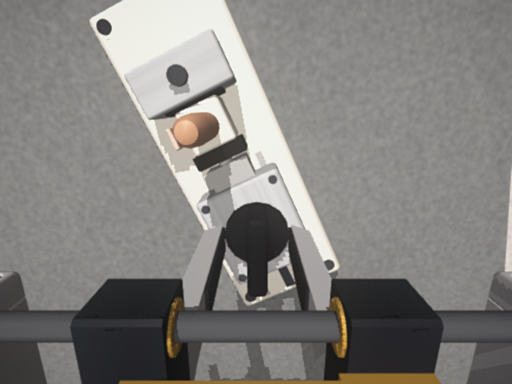

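The fingers are open and clear of the bar, at columns 222 and 292 with the bar at 257. The pad and carriage didn't move on release. I'll retreat upward, then take final pictures.

>>> drive_tool:
  series:
    - [[0, 0, 0, 0, 0, -1, 45], [0, 0, 0, 0, 0, -4, 45], [0, 0, 0, 0, 0, -8, 45], [0, 0, 0, 0, 0, -12, 45], [0, 0, 0, 0, 0, -15, 45], [0, 0, 0, 0, 0, -16, 45], [0, 0, 0, 0, 0, -16, 45], [0, 0, 0, 0, 0, -16, 45]]

```text
time: 20.95
tool_pos: [0.5478, -0.1022, 0.2194]
ee_rot: [3.14, 0.001, 1.4]
wrist_force: [0.1, -0.1, -0.7]
width: 0.0425
```

```bash
python3 obs.py;  python3 snap.py wrist w20; python3 snap.py scene s20 ; python3 prof.py w20:-50.6 | tail -1
```

```text
t 20.95 x,y mm -49.62 0.75 z 0.2194 turn 2.0048 Fx,Fy,Fz [-0.12 -0.12 -0.66] T [-0.028 -0.095 -0.024] q6 torque 0.001 w 0.0425 q6 -0.115
{'time': np.float64(21.0), 'joint_positions': array([-2.8570e-01,  1.0050e-01,  1.3305e+00, -8.0000e-04,  1.7106e+00,
       -1.1480e-01]), 'tool_pos': array([ 0.5474, -0.1021,  0.2186]), 'ee_rot': array([-3.1416e+00,  8.0000e-04,  1.3998e+00]), 'wrist_force': array([-0.0608,  0.5088, -0.3843]), 'wrist_torque': array([-0.0692, -0.0718, -0.0371]), 'width': np.float64(0.0424)}
{'time': np.float64(21.05), 'joint_positions': array([-2.8580e-01,  1.0080e-01,  1.3307e+00, -7.0000e-04,  1.7106e+00,
       -1.1480e-01]), 'tool_pos': array([ 0.5474, -0.1021,  0.2184]), 'ee_rot': array([-3.1411e+00,  6.0000e-04,  1.3998e+00]), 'wrist_force': array([ 0.1813, -0.679 ,  0.0575]), 'wrist_torque': array([-0.0744, -0.1316, -0.0544]), 'width': np.float64(0.0423)}
w20 pad [13.5 13.1 13.3 13.4 13.1] 13.3 pad-knob 63.9 foot front 42.55 carr -15.6 0.12
```

View pics/w20.png

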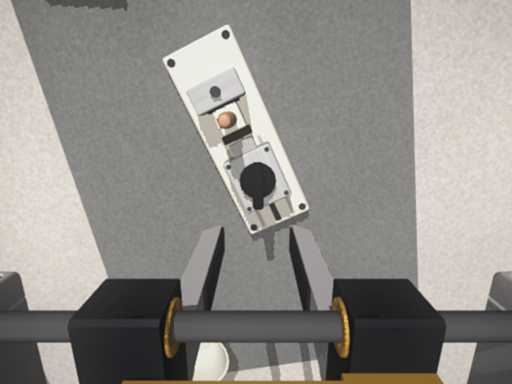

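View pics/s20.png

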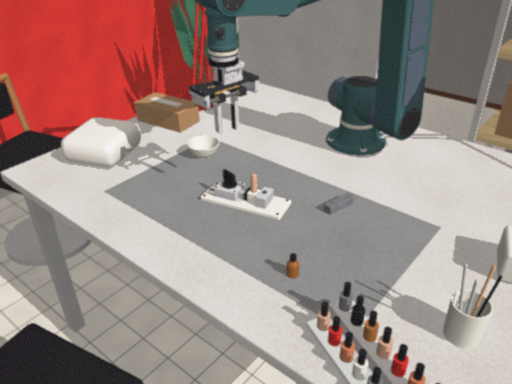

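The finger stands upright, clamped against the liner, and the arm is clear. In the scene view the bowl (203,147), block (338,203) and bottle (293,266) are where they were at the start. I'll hand in the job.

```bash
python3 -c "
from bench import robot
print(robot.close_job())"
```

```text
the job is handed in; nothing more can be done
None
```

The practice finger is clamped upright in the vise at about 10 N, and I handed the job in at about 21 s. No verdict was reported.

- **Placing:** I gripped the finger by its straight part and turned it square to the jaw. I set it on the bed with 8–9 mm free on each side and let go.
- **Clamping:** I turned the knob clockwise about 2.0 rad while following the carriage, in fine steps near contact. Then I let go of the knob and rose to 0.22 m.

**Last checks:**
- **Pad pressure:** the pad was pressed in 1.65 mm, about 10 N, measured as pad face against carriage in the wrist pictures. The settled wrist torque was 0.298 N m, against 0.30 predicted for 10 N. Single torque readings scattered by about 0.04 N m, so I relied mainly on the pictures.
- **After release:** the pad and carriage did not move when I let go. From the higher, coarser final view the pad looked pressed in by about 1.35 mm (about 8 N); both readings are inside the 5–15 N band.
- **Other objects:** the bowl, bottle and block looked unmoved in the scene picture. I did not measure their positions.
- **Liner position:** my early picture estimates ranged from 42 to 44 mm, and one reading of 35 mm I discarded as a bad corner pick. The foot's front edge stopped at 42.3 mm in the wrist pictures.

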